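# Lean a hob control strip on the inspection rest

## Task

Pick the hob control strip up off its wooden block and lean it on the inspection rest for checking: foot end standing in the trough between the two cheeks, connector end up, glass facing out, its back against the rubber-headed back stop. The glass is fragile, so bring it gently onto the trough and the stop, and do not let go until you feel it bearing on both; then leave it leaning there by itself. Leave the blue bin, the wrench and the hotplate where they are.

Things in the scene. Friction and masses are not known exactly. Their poses are not given: they have to be found in the camera images.
- panel: Control strip: stiff slab 180 x 54 x 14 mm (x, y, z), 0.2-0.33 kg, aluminium back, black glass face with four grey keys. Origin: centre of the aluminium back face; z points out of the glass (up at the start), x along its length to the connector end, where a white connector 26 mm wide sticks out 14 mm. Starts glass up on the wooden block, long sides overhanging 10 mm each.
- foot (a point): Middle of the strip's lower back edge: on the back face at the plain (foot) end, 90 mm from its origin along -x.
- head (a point): Middle of the strip's upper back edge: on the back face at the connector end, 90 mm from its origin along +x (the connector lies beyond it).
- block: Fixed wooden block, 110 x 34 x 30 mm high, origin at the centre of its underside on the bench; the strip lies lengthwise on it, x axes alike.
- rest: Fixed inspection rest: grey base plate 200 x 110 x 12 mm, origin at the centre of its underside, on the bench; its -x side is the front and faces roughly to the robot. The trough sits on its front half; behind it stands the back stop. With the foot just behind the lip the strip leans at some 50 to 60 degrees from level.
- trough: Aluminium trough fixed on the rest's plate; origin, centre of its underside, at x = -63, z = 12 mm in the rest's frame, same axes. Floor 56 (x) by 100 mm (y), 4 mm thick, its top 16 mm above the bench; front lip 22 mm high over the underside, inner face at x = -22 mm; side cheeks as high, 86 mm apart inside; open at the back.
- bin: Bystander: open blue bin, 110 x 160 x 60 mm, origin at the centre of its underside.
- wrench: Bystander: steel wrench 150 mm long, lying on the bench along its x axis.
- hotplate: Bystander: round steel hotplate, 120 mm across and 20 mm high, origin at the centre of its underside.
- stop_mid (a point): Middle of the back stop's range of settings, x = 10, z = 122 mm in the rest's frame. The stop: a 22 mm wide post with a rubber head, a bar 30 mm long and 16 mm thick along y. The head's axis is at this height, but its stiff, locked slide is set anywhere within 15 mm before or behind this point along the rest's x; the setting is not reported: feel for it or see it.
Mind the look-alikes: they are no part of the job. What is shaped like the panel but pink is not meant. Several things have the shape of the rest; the one meant has the colours described above.

How it is judged:
By the outcome, as a careful person would: the job done as asked, in the order asked, and still so for the second after the job is handed in, with the robot touching nothing.
It also fails if it takes over 54 s, if anything falls off the work surface, if the arm or the gripper's body presses on something with over 40 N, if the wrist force passes 120 N, or if a joint passes its speed limit or range.

## Robot

A 7-joint arm with a two-finger parallel gripper is mounted at the origin on the work surface. World frame = base frame: x ahead of the robot, y to its left, z up, the work surface at z = 0. Lengths are in mm, angles in rad, forces in N, time in s.
With the tool pointing down it reaches from about 400 to 875 mm from the base axis. Payload 4.4 kg.
Tool frame: the origin (TCP) lies midway between the tips of the shut fingers; the grasp point (between the pads) lies 19 mm behind it (tcp_to_grasp is the distance from the TCP to the grasp point, in mm); z points along the fingers, y is the line along which they close (so a half turn about z gives the same grasp; the last joint's range is limited). The gripper opens to 85 mm and grips with 20 to 120 N. Pads are 22 mm wide; open, the fingers measure 114 mm over their backs; the gripper's body (76 mm by 85 mm) begins 54 mm behind the grasp point. The pads swing forward as they close: fully open they stand 13 mm farther back than shut.
Start: joints at [-1.367, 0.628, 0.038, 1.517, -0.027, 0.996, -0.02], TCP at [173.225, 626.507, 231.313] pointing down, gripper open.
Joint ranges: [-3.06, 3.06], [-0.37, 2.12], [-1.25, 1.32], [0.18, 2.47], [-1.1, 4.24], [0.23, 1.98], [-2.94, 2.94]. Speed limits (rad/s): [2.57, 2.57, 3.14, 3.14, 3.14, 3.14, 3.14].

## Interface

Orientations are given as a rotation vector (axis times angle).
In Python, from bench import * gives the robot as it stands. The module is installed in compiled form; this text tells all that it offers.
- The arm moves only by the tool jog_arm, never from a script. Its argument "deltas" is a list of rows, each an object of numbers: "dx", "dy", "dz": the shift along the tool's x, y, z in cm; "rx", "ry", "rz": the turn, a rotation vector about the tool's x, y, z in rad. A call has 1 to 5 rows; each row is the pose to reach, as a shift and turn from the pose commanded when the call began, along the tool's axes at that moment; what a row does not reach only later rows make up. A row lasts 1/12 s, in which the tool goes at most 41.7 mm and 7.16 degrees, less where a joint would pass 70% of its speed; a pose out of reach is approached as far as the arm can. A call with a gripper value outside its range is refused whole. "gripper" is the finger opening in cm, from 0 to 8.54, set as the call begins (left out, the last holds). The fingers move at their own pace and stop on an object; "newtons" is the grip in N (left out, the last holds). Time passes only in rows, so rows that repeat a pose let the fingers close. It gives the time, the measured TCP pose, the force, the opening and the grip force at its end, in the units of the state.
- observe(): the state, without advancing time (a new reading comes with each control period).
- capture(name): name is "side" or "top"; returns the picture (384x512x3 uint8, red, green, blue); there is no depth.
- camera_model(name): a dict with "fov_y" (degrees; the focal length in pixels is half the picture's height over the tangent of half this angle, whatever the lens; pixels are square), "cx", "cy" (the principal point, pixels), "view" (4x4, takes a point from world to camera coordinates). Camera axes: x right, y down, z forward; pixel columns grow to the right and rows downward; lengths in mm; the calibration is good to about 2 mm. A picture is of the moment at which its call begins. camera_model takes no time and is no camera call.
- close_job(): hands the job in; it is judged then, once.
Trained networks look in the newest picture that a camera, given by its name, has taken for a name from the list of things; names that differ only in an ending like _2 or _b are one class to them, and where a whole thing is asked for, a point or a joint stands for the part that bears it (a point fixed in the world has none). Each returns a list of dicts, best first, with "conf" (0 to 1); they miss things now and then, are a little off and sometimes report something else, mostly with a low value. They report only what shows in the picture. A call takes as long as a camera call. They do not tell look-alikes from the thing itself.
- search_frame(camera, label): "box" ([left, top, width, height] in pixels, round what is visible of it).
- mark_of(camera, label): "position" ([column, row] in pixels: a listed point, or the origin of a listed thing).
The state is a dict: "clock": time; "joint_positions": joint angles; "joint_velocities": joint speeds; "joint_efforts": joint torques, N m; "tcp_pos": TCP position; "tcp_rot": TCP orientation; "ft_force": force on the tool from outside, world axes, zero at the start; "ft_torque": the same for the moment, N m; "finger_gap": opening from 0.0 (shut) to 1.0 (fully open); "finger_force": force on a finger pad.
Only numpy, scipy, OpenCV 4.12 (cv2) and the standard library are available. Lean on these libraries where they do the work, as an engineer would, in place of code of your own. Each camera call takes 0.05 s, during which the arm holds its last target. There are 200 camera calls.

## Working session

There is one attempt and no reset: what is moved stays moved. The work goes in short steps, Python scripts to look and compute and a tool call to move; the robot and the scene stay as the last step left them, time stands still between calls to the robot, and variables do not carry over. Pictures are saved under pics/ and viewed, at most 10 in all, crops included, and the job is handed in when it is done.

Besides the shell and the picture viewer there is one more tool, called after "Emit:" as name([rows], argument=value, ...), one row to a line, values as JSON. jog_arm: Moves the arm, as the interface text tells. Its arguments: {"type":"object","properties":{"deltas":{"type":"array","items":{"type":"object","properties":{"dx":{"type":"number"},"dy":{"type":"number"},"dz":{"type":"number"},"rx":{"type":"number"},"ry":{"type":"number"},"rz":{"type":"number"}}}},"gripper":{"type":"number"},"newtons":{"type":"number"}},"required":["deltas"]}

```bash
mkdir -p pics; cat > h.py <<'E'
from bench import *
import numpy as np, cv2
from scipy.spatial.transform import Rotation as R
def K(n):
    m=camera_model(n); f=192/np.tan(np.radians(m["fov_y"])/2); return f,m["cx"],m["cy"],np.array(m["view"])
def proj(n,p):
    f,cx,cy,V=K(n); q=V[:3,:3]@np.array(p,float)+V[:3,3]; return np.array([cx+f*q[0]/q[2],cy+f*q[1]/q[2]])
def ray(n,uv):
    f,cx,cy,V=K(n); d=V[:3,:3].T@np.array([(uv[0]-cx)/f,(uv[1]-cy)/f,1]); return -V[:3,:3].T@V[:3,3],d/np.linalg.norm(d)
def onz(n,uv,z):
    o,d=ray(n,uv); return o+d*(z-o[2])/d[2]
def tri(a,b):
    o1,d1=ray("side",a);o2,d2=ray("top",b)
    s=np.linalg.lstsq(np.c_[d1,-d2],o2-o1,rcond=None)[0]; p,q=o1+s[0]*d1,o2+s[1]*d2
    return (p+q)/2,np.linalg.norm(p-q)
def save(n,name):
    im=capture(n); cv2.imwrite("pics/"+name,im[:,:,::-1]); return im
E
python3 - <<'E'
from h import *
for n in("side","top"):
    save(n,n+"0.png"); f,cx,cy,V=K(n); print(n,f,cx,cy,camera_model(n).keys(),ray(n,(cx,cy)))
    for l in("panel","foot","head","block","rest","trough","stop_mid"):
        print(l,[(np.round(d["position"],1).tolist(),round(d["conf"],2)) for d in mark_of(n,l)])
E
```

```text
side 438.1747688952087 259.3165763899652 194.9411175139734 dict_keys(['fov_y', 'cx', 'cy', 'view']) (array([390.26461965, 866.70159093, 847.79718766]), array([ 0.15263935, -0.76559301, -0.62495486]))
panel [([341.5, 196.7], 0.69), ([226.9, 303.6], 0.67), ([342.0, 297.5], 0.59)]
foot [([263.9, 296.3], 0.82), ([320.1, 326.1], 0.73), ([345.3, 218.6], 0.59)]
head [([332.6, 177.3], 0.86), ([356.2, 281.2], 0.64), ([190.0, 312.1], 0.58), ([183.4, 216.8], 0.55)]
block [([230.1, 313.4], 0.7)]
rest [([293.6, 156.4], 0.77), ([259.6, 195.0], 0.75)]
trough [([280.3, 196.8], 0.97)]
stop_mid [([288.9, 124.0], 0.96), ([255.1, 165.9], 0.82)]
top 446.1651481339417 256.03689955375705 189.64516089334478 dict_keys(['fov_y', 'cx', 'cy', 'view']) (array([ 413.4284131 ,  -74.47330469, 1118.20000316]), array([ 0.15945867,  0.01268964, -0.98712304]))
panel [([154.1, 291.5], 0.9), ([127.5, 185.6], 0.86), ([312.9, 288.8], 0.62)]
foot [([121.2, 271.8], 0.73), ([276.7, 293.0], 0.65), ([131.8, 220.7], 0.55)]
head [([347.1, 284.3], 0.9), ([119.6, 156.4], 0.86), ([186.1, 313.7], 0.79)]
block []
rest [([302.7, 189.8], 0.9), ([390.7, 226.2], 0.58)]
trough [([290.3, 212.8], 0.68)]
stop_mid [([412.1, 215.0], 0.9), ([306.6, 176.4], 0.74), ([254.4, 111.8], 0.71)]
```

```bash
python3 -c "
import cv2
for n in('side','top'): cv2.imwrite('pics/%s0b.png'%n,cv2.resize(cv2.imread('pics/%s0.png'%n),(800,600),interpolation=cv2.INTER_CUBIC))"
```

```text
(no output)
```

View pics/side0b.png

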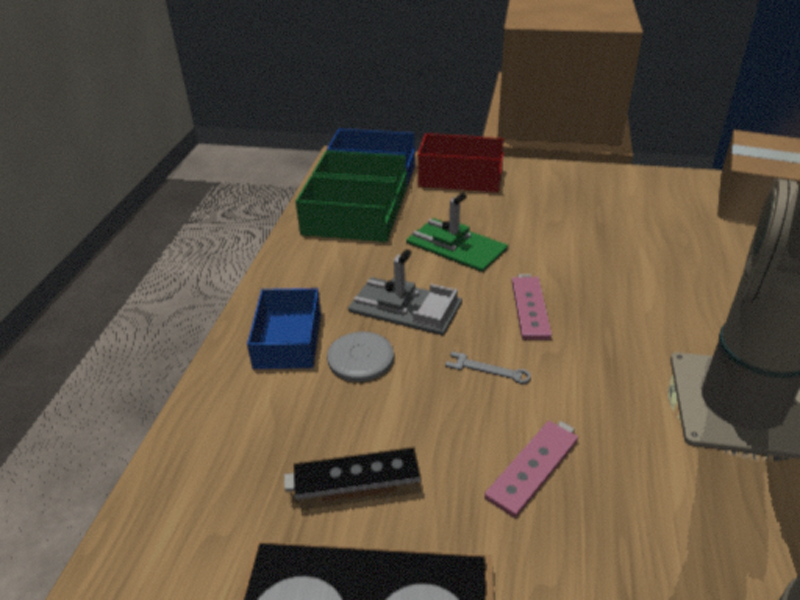

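View pics/top0b.png

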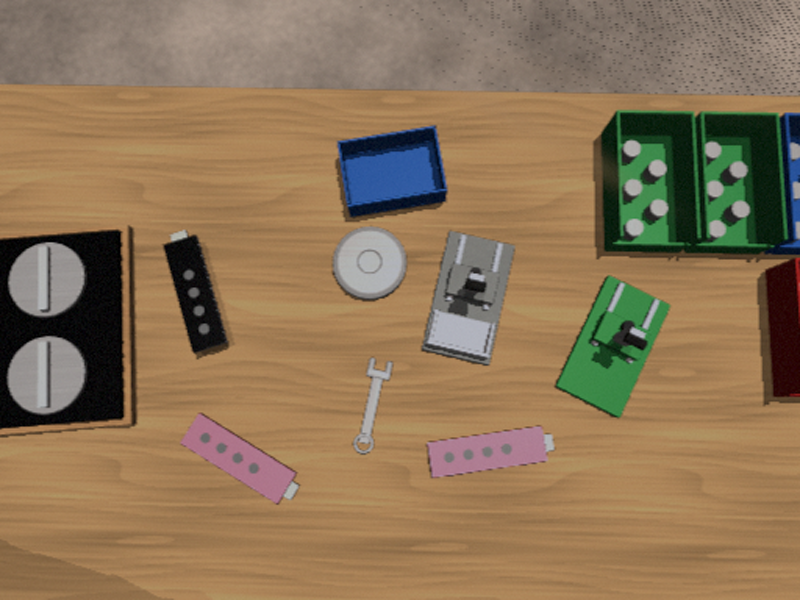

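The top view shows the candidates for the strip: black at (125,187) px, pink at (153,291) and (313,289). For the rest: grey with aluminium trough at (300,190), green at (392,222). I choose the black strip and the grey rest. The side view has them at about (227,304) and (260,195). I'll check both in close crops.

```bash
python3 - <<'E'
from h import *
s=cv2.imread("pics/side0.png");t=cv2.imread("pics/top0.png")
c=lambda im,x,y,w,h:cv2.resize(im[y:y+h,x:x+w],(400,300),interpolation=cv2.INTER_CUBIC)
cv2.imwrite("pics/crops.png",np.vstack([np.hstack([c(s,175,265,120,90),c(t,70,140,120,90)]),np.hstack([c(s,210,150,100,75),c(t,250,142,120,90)])]))
for n,a in(("side",(227,304)),("top",(125,187)),("side",(260,195)),("top",(300,190))): print(n,onz(n,a,20).round())
for p in [(0,0,0),(600,0,0),(600,300,0)]: print(proj("side",p),proj("top",p))
E
```

```text
side [594. 261.  20.]
top [591. 268.  20.]
side [ 590. -147.   20.]
top [ 592. -170.   20.]
[474.58471734 257.79418253] [224.86773425 440.97092901]
[247.43133855 232.84528185] [232.4572001  186.88509981]
[221.17705207 323.19982888] [114.98042588 184.63131168]
```

View pics/crops.png

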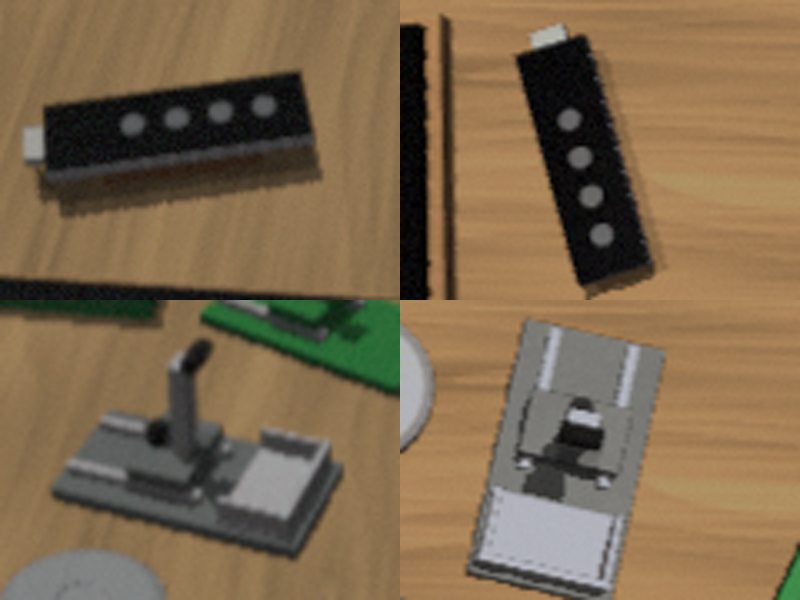

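The crops confirm the choice: black strip with grey keys and the connector pointing away (+x), and grey rest with a bright trough on the side facing the robot. Next I fit the poses from the corners.

```bash
cat > fit.py <<'E'
from h import *
from scipy.optimize import least_squares
def cr(p,off,s,o=(0,0)): return np.array([(p[0]-o[0]+.5)/s-.5+off[0],(p[1]-o[1]+.5)/s-.5+off[1]])
S=lambda p:cr(p,(175,265),10/3); T=lambda p:cr(p,(70,140),10/3,(400,0))
S2=lambda p:cr(p,(210,150),4,(0,300)); T2=lambda p:cr(p,(250,142),10/3,(400,300))
Rz=lambda a:np.array([[np.cos(a),-np.sin(a),0],[np.sin(a),np.cos(a),0],[0,0,1]])
def tf(x,p): return Rz(x[2])@np.array(p,float)+[x[0],x[1],x[3] if len(x)>3 else 0]
def fit(obs,x0):
    r=least_squares(lambda x:np.concatenate([proj(n,tf(x,p))-uv for n,p,uv in obs]),x0,loss="soft_l1"); return r.x,r.fun.reshape(-1,2)
E
python3 - <<'E'
from fit import *
c={"A":(90,27,0),"B":(90,-27,0),"C":(-90,-27,0),"D":(-90,27,0)}
s={"A":(47,172),"B":(43,108),"C":(300,73),"D":(313,135)}; t={"A":(516,55),"B":(583,35),"C":(653,265),"D":(580,285)}
for k in c: print(k,*tri(S(s[k]),T(t[k])))
o=[("side",c[k],S(s[k])) for k in c]+[("top",c[k],T(t[k])) for k in c]
x,r=fit(o,[590,265,0,44.]); print("panel",x.round(3)); print(r.round(1).tolist())
o=[("top",(100,55,12),T2((527,320))),("top",(100,-55,12),T2((665,350))),("top",(-100,55,12),T2((468,573))),
 ("side",(100,55,12),S2((54,488))),("side",(-100,55,12),S2((297,547))),("side",(-100,-55,12),S2((342,461))),("side",(100,-55,12),S2((107,412)))]
x,r=fit(o,[600,-160,0,0.]); print("rest free z",x.round(3))
x,r=fit(o,[600,-160,0]); print("rest",x.round(3)); print(r.round(1).tolist())
for xx in(-5,10,25):
  for y in(-15,15):
    a=proj("side",tf(x,(xx,y,122)));b=proj("top",tf(x,(xx,y,122)));print(xx,y,"sidecrop",((a-[210,150])*4+[0,300]).round(),"topcrop",((b-[250,142])*10/3+[400,300]).round())
np.save("rest.npy",x)
ims=[]
for n,off in(("side",(210,110)),("top",(250,142))):
    im=cv2.imread(f"pics/{n}0.png"); k=4
    I=cv2.resize(im[off[1]:off[1]+120,off[0]:off[0]+100],None,fx=k,fy=k,interpolation=cv2.INTER_CUBIC)
    def L(ps,col):
        q=[((proj(n,tf(x,p))-off+.5)*k-.5).round().astype(int).tolist() for p in ps]; cv2.polylines(I,[np.array(q)],False,col,1)
    b=lambda x0,x1,y,z:[(x0,-y,z),(x1,-y,z),(x1,y,z),(x0,y,z),(x0,-y,z)]
    L(b(-100,100,55,12),(0,0,255)); L([(-35,-43,34),(-85,-43,34),(-85,43,34),(-35,43,34)],(0,255,0)); L([(-35,-43,16),(-85,-43,16),(-85,43,16),(-35,43,16),(-35,-43,16)],(255,0,0))
    for xx,col in((-5,(0,255,255)),(10,(255,255,0)),(25,(255,0,255))): L([(xx,-15,122),(xx,15,122)],col)
    ims.append(I)
cv2.imwrite("pics/ov.png",np.hstack(ims))
E
```

```text
A [665.65206951 319.10512315  37.21117741] 0.7926410656663212
B [682.78953128 269.78280034  38.2520484 ] 2.948291321404416
C [512.69634059 207.79270998  34.17792642] 4.7029566668564415
D [495.85578573 259.88330446  35.50828525] 2.6609834193808863
panel [5.89597e+02 2.64164e+02 3.38000e-01 3.63470e+01]
[[0.2, 0.4], [0.6, 0.2], [0.5, -0.2], [0.6, -0.2], [-0.1, -0.0], [0.7, -0.7], [-0.6, -1.5], [-0.1, -0.5]]
rest free z [ 5.96150e+02 -1.71717e+02 -2.00000e-01 -6.06200e+00]
rest [ 5.94995e+02 -1.69423e+02 -2.05000e-01]
[[-1.1, -0.8], [-0.2, -0.4], [-0.6, -0.3], [-0.4, -0.8], [0.7, -0.5], [1.3, -0.8], [1.1, -1.8]]
-5 -15 sidecrop [210. 342.] topcrop [599. 444.]
-5 15 sidecrop [195. 364.] topcrop [556. 434.]
10 -15 sidecrop [191. 338.] topcrop [604. 423.]
10 15 sidecrop [176. 360.] topcrop [561. 413.]
25 -15 sidecrop [172. 334.] topcrop [608. 402.]
25 15 sidecrop [157. 356.] topcrop [565. 392.]
```

View pics/ov.png

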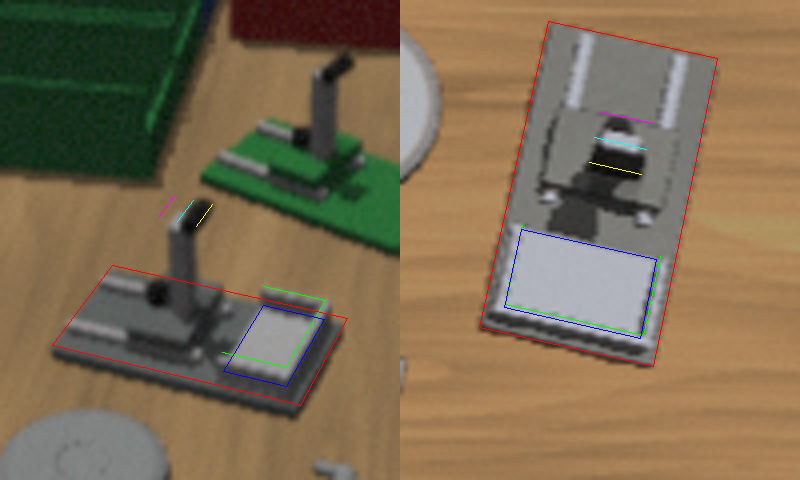

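Both fits sit about 6-8 mm low in z, which looks like calibration bias. I'll check that against the gripper from close by. The black stop head shows between the −5 and 10 lines, so its setting is about x = 0 in the rest's frame. Now I approach above the strip.

```bash
cat > plan.py <<'E'
from fit import *
def pose(rot_cols): return R.from_matrix(np.array(rot_cols).T)
def tool(yaw,tilt,flip=1):
    # tool z: down tilted forward by tilt towards heading yaw; tool y horizontal across
    z=Rz(yaw)@[np.sin(tilt),0,-np.cos(tilt)]; y=flip*(Rz(yaw)@[0,1.,0]); return pose([np.cross(y,z),y,z])
def go(p,Rt,frm=None):
    s=observe(); p0,R0=frm or (np.array(s["tcp_pos"]),R.from_rotvec(s["tcp_rot"]))
    d=R0.inv().apply(np.array(p)-p0)/10; r=(R0.inv()*Rt).as_rotvec(); print("d cm",d.round(2),"r",r.round(3), "norm",np.linalg.norm(d).round(1),np.degrees(np.linalg.norm(r)).round(1))
E
python3 - <<'E'
from plan import *
s=observe(); print(R.from_rotvec(s["tcp_rot"]).as_matrix().round(3),s["finger_gap"],s["ft_force"])
S_={"A":(47,172),"B":(43,108),"C":(300,73),"D":(313,135)}; T_={"A":(516,55),"B":(583,35),"C":(653,265),"D":(580,285)}
print("side z44",np.mean([onz("side",S(v),44) for v in S_.values()],0),"top",np.mean([onz("top",T(v),44) for v in T_.values()],0))
for f in(1,-1):
  go([590,262,110],tool(.338,0,f))
E
```

```text
[[-0.964  0.267 -0.   ]
 [ 0.267  0.964  0.   ]
 [ 0.     0.    -1.   ]] 0.9986326927112514 [0.11956239 0.87239151 0.12974325]
side z44 [588.91344668 269.85999073  44.        ] top [586.71739279 261.60374719  44.        ]
d cm [-49.88 -24.02  12.13] r [ 0.    -0.    -0.608] norm 56.7 34.8
d cm [-49.88 -24.02  12.13] r [-0.    -0.     2.534] norm 56.7 145.2
```

Emit:
jog_arm([
  {"dx":-3.6,"dy":-1.7,"rz":-0.12},
  {"dx":-7.2,"dy":-3.4,"rz":-0.24},
  {"dx":-10.8,"dy":-5.2,"rz":-0.36},
  {"dx":-14.4,"dy":-6.9,"rz":-0.48},
  {"dx":-18,"dy":-8.6,"rz":-0.608},
], gripper=8.5, newtons=40)

```text
validation failed for argument at $.de...
```

```bash
python3 -c "
from plan import *
s=observe();print(s['clock'],s['tcp_pos'],s['joint_positions']);go([590,263,130],tool(.338,0))"
```

```text
0.8 [173.24131206 626.50433233 231.33594023] [-1.36679954  0.62836769  0.03852953  1.51739681 -0.0270045   0.99631041
 -0.01998312]
d cm [-49.86 -23.93  10.13] r [ 0.    -0.    -0.608] norm 56.2 34.8
```

Emit:
jog_arm([
  {"dx":-3.6,"dy":-1.7,"dz":0,"rx":0,"ry":0,"rz":-0.12},
  {"dx":-7.2,"dy":-3.4,"dz":0,"rx":0,"ry":0,"rz":-0.24},
  {"dx":-10.8,"dy":-5.2,"dz":0,"rx":0,"ry":0,"rz":-0.36},
  {"dx":-14.4,"dy":-6.9,"dz":0,"rx":0,"ry":0,"rz":-0.48},
  {"dx":-18,"dy":-8.6,"dz":0,"rx":0,"ry":0,"rz":-0.608},
], gripper=8.5, newtons=40)

```text
clock: 1.22
tcp_pos: [325.0, 494.3, 231.4]
tcp_rot: [-0.534, 3.096, -0.0]
ft_force: [0.9, 1.3, 0.5]
finger_gap: 0.993
finger_force: 0.0
```

```bash
python3 -c "
from plan import *
s=observe();print(s['clock'],s['tcp_pos'],s['joint_positions']);go([590,263,130],tool(.338,0))"
```

```text
1.2167 [324.9863397  494.26787599 231.42122226] [-0.95292136  0.5445248  -0.13058703  1.68432467  0.08541083  0.91805955
  0.79562274]
d cm [-17.22 -30.67  10.15] r [-0.     0.     0.004] norm 36.6 0.2
```

Emit:
jog_arm([
  {"dx":-1.9,"dy":-3.4,"dz":0,"rx":0,"ry":0,"rz":0},
  {"dx":-3.8,"dy":-6.8,"dz":0,"rx":0,"ry":0,"rz":0},
  {"dx":-5.7,"dy":-10.2,"dz":1,"rx":0,"ry":0,"rz":0},
  {"dx":-7.6,"dy":-13.6,"dz":2,"rx":0,"ry":0,"rz":0},
  {"dx":-9.5,"dy":-17,"dz":3,"rx":0,"ry":0,"rz":0},
])

```text
clock: 1.63
tcp_pos: [470.9, 365.0, 201.4]
tcp_rot: [-0.524, 3.097, 0.001]
ft_force: [1.0, 0.4, 1.5]
finger_gap: 0.995
finger_force: 0.0
```

Emit:
jog_arm([
  {"dx":-1.8,"dy":-3.2,"dz":1.8,"rx":0,"ry":0,"rz":0},
  {"dx":-3.6,"dy":-6.4,"dz":3.5,"rx":0,"ry":0,"rz":0},
  {"dx":-5.4,"dy":-9.6,"dz":5.3,"rx":0,"ry":0,"rz":0},
  {"dx":-7.2,"dy":-12.8,"dz":7,"rx":0,"ry":0,"rz":0},
  {"dx":-7.2,"dy":-12.8,"dz":7,"rx":0,"ry":0,"rz":0},
])

```text
clock: 2.05
tcp_pos: [584.7, 258.6, 127.6]
tcp_rot: [0.506, -3.099, 0.013]
ft_force: [0.2, -1.3, 0.4]
finger_gap: 0.999
finger_force: 0.0
```

```bash
python3 - <<'E'
from plan import *
s=observe();print(s['clock'],s['tcp_pos'],s['tcp_rot']);go([590,263,18],tool(.338,0))
I=[]
for n,off in(("side",(170,225)),("top",(60,130))):
    im=save(n,n+"1.png")[:,:,::-1]; J=cv2.resize(im[off[1]:off[1]+120,off[0]:off[0]+100],None,fx=4,fy=4,interpolation=cv2.INTER_CUBIC)
    p=((proj(n,s['tcp_pos'])-off+.5)*4-.5).round().astype(int); cv2.drawMarker(J,tuple(p.tolist()),(0,0,255),0,16); print(n,p)
    I.append(J)
cv2.imwrite("pics/c1.png",np.hstack(I))
E
```

```text
2.05 [584.67937727 258.63165142 127.60402259] [ 0.50623034 -3.0992526   0.01282185]
d cm [-0.67  0.33 10.96] r [-0.008 -0.003 -0.014] norm 11.0 0.9
side [234 192]
top [220 210]
```

View pics/c1.png

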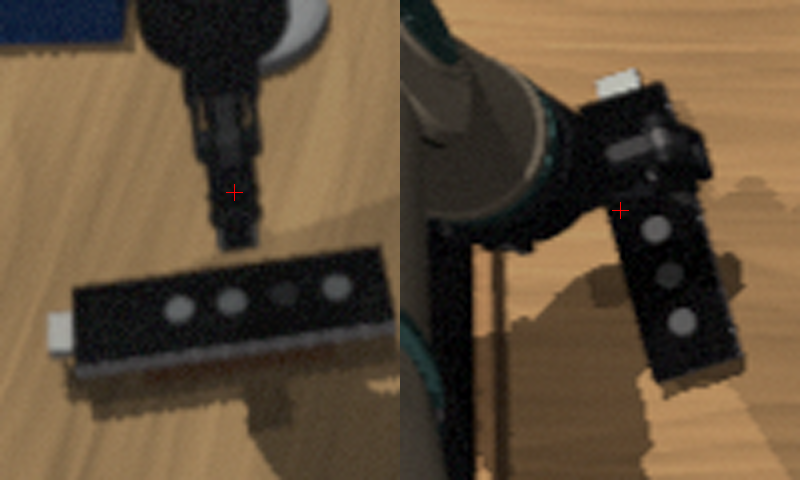

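```bash
python3 - <<'E'
from plan import *
s=observe(); Rt=R.from_rotvec(s["tcp_rot"]); p=np.array(s["tcp_pos"])
for y in(-57,-42.5,42.5,57):
  for z in(-13,0):
    q=p+Rt.apply([0,y,z]); print(y,z,q.round(),"side",((proj("side",q)-[170,225])*4).round(),"top",((proj("top",q)-[60,130])*4+[400,0]).round())
for x in(-11,11):
    q=p+Rt.apply([x,57,-13]);print(x,((proj("side",q)-[170,225])*4).round())
E
```

```text
-57 -13 [599. 213. 143.] side [225. 107.] top [693. 180.]
-57 0 [599. 213. 130.] side [227. 123.] top [700. 184.]
-42.5 -13 [594. 226. 143.] side [228. 125.] top [668. 187.]
-42.5 0 [594. 226. 130.] side [229. 142.] top [675. 192.]
42.5 -13 [567. 307. 143.] side [243. 246.] top [521. 234.]
42.5 0 [567. 307. 130.] side [245. 262.] top [529. 237.]
57 -13 [562. 321. 143.] side [246. 268.] top [495. 241.]
57 0 [562. 321. 130.] side [248. 285.] top [504. 245.]
-11 [225. 271.]
11 [268. 265.]
```

The side picture shows the near finger tip at (237,247) in the crop and I predicted (243,246), so the side view is right to about 2 px. I descend part way and compare again.

Emit:
jog_arm([
  {"dx":0,"dy":0.2,"dz":1.5,"rx":0,"ry":0,"rz":0},
  {"dx":-0.3,"dy":0.4,"dz":3,"rx":0,"ry":0,"rz":0},
  {"dx":-0.5,"dy":0.6,"dz":4.5,"rx":0,"ry":0,"rz":0},
  {"dx":-0.5,"dy":0.6,"dz":6,"rx":0,"ry":0,"rz":0},
  {"dx":-0.5,"dy":0.6,"dz":6,"rx":0,"ry":0,"rz":0},
])

```text
clock: 2.57
tcp_pos: [579.3, 276.9, 67.8]
tcp_rot: [0.527, -3.091, 0.002]
ft_force: [-1.1, -0.7, -0.3]
finger_gap: 0.996
finger_force: 0.0
```

```bash
python3 - <<'E'
from plan import *
s=observe();print(s['clock'],s['tcp_pos'],s['tcp_rot']);go([590,266,18],tool(.338,0))
Rt=R.from_rotvec(s["tcp_rot"]); p=np.array(s["tcp_pos"])
I=[]
for n,off in(("side",(170,225)),("top",(60,130))):
    im=save(n,n+"2.png")[:,:,::-1]; J=cv2.resize(im[off[1]:off[1]+120,off[0]:off[0]+100],None,fx=4,fy=4,interpolation=cv2.INTER_CUBIC)
    J=np.clip(J.astype(float)*1.8+15,0,255).astype(np.uint8)
    for y in(-42.5,42.5):
      a=[((proj(n,p+Rt.apply([x,y,-13]))-off+.5)*4-.5).round().astype(int).tolist() for x in(-11,11)]; cv2.line(J,a[0],a[1],(0,0,255))
    x=(588,265,.338,44); q=[((proj(n,tf(x,c))-off+.5)*4-.5).round().astype(int).tolist() for c in((90,27,0),(90,-27,0),(-90,-27,0),(-90,27,0))]
    cv2.polylines(J,[np.array(q)],True,(0,255,0)); I.append(J)
cv2.imwrite("pics/c2.png",np.hstack(I))
E
```

```text
2.5667 [579.29607766 276.94236202  67.76768259] [ 5.26719772e-01 -3.09108900e+00  1.87670041e-03]
d cm [-0.68 -1.39  4.97] r [-0.    -0.006 -0.   ] norm 5.2 0.3
```

View pics/c2.png

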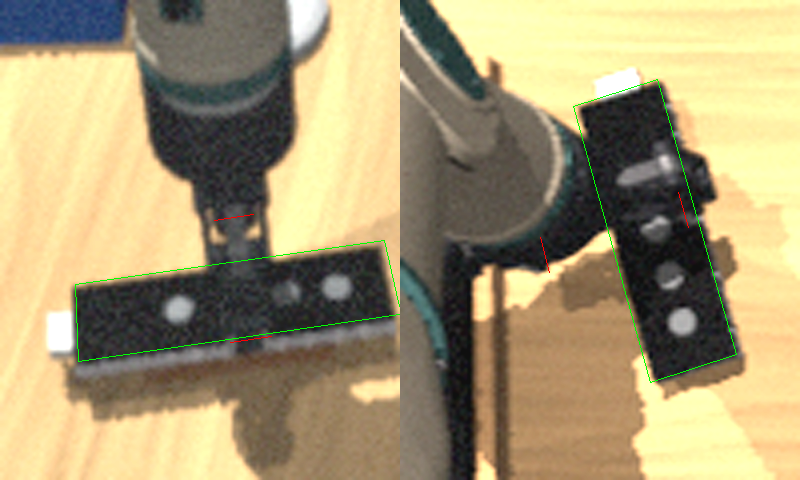

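The side overlay reads about 7 mm too large in y and 3 mm in x at the finger tip (near tip at (248,352), predicted (252,340)). With that correction both views put the strip at about (588, 263). I shift over it, then go down.

Emit:
jog_arm([
  {"dx":-0.4,"dy":-1.6,"dz":0,"rx":0,"ry":0,"rz":0},
  {"dx":-0.4,"dy":-1.6,"dz":0,"rx":0,"ry":0,"rz":0},
  {"dx":-0.4,"dy":-1.6,"dz":0,"rx":0,"ry":0,"rz":0},
])

```text
clock: 2.92
tcp_pos: [592.3, 262.0, 72.2]
tcp_rot: [-0.521, 3.096, -0.0]
ft_force: [-0.6, 1.0, -0.4]
finger_gap: 0.996
finger_force: 0.0
```

```bash
python3 - <<'E'
from plan import *
s=observe();print(s['clock'],s['tcp_pos'],s['tcp_rot'],s['joint_velocities'].round(3));go([588,263,18],tool(.338,0))
o=[("top",(100,55,12),T2((527,320))),("top",(100,-55,12),T2((665,350))),("top",(-100,55,12),T2((468,573))),("top",(-100,-55,12),T2((612,603)))]
x,r=fit(o,[600,-160,0]); print("rest top only",x.round(3),r.round(1).tolist())
E
```

```text
2.9167 [592.29794011 262.01481977  72.1778226 ] [-5.20849342e-01  3.09646416e+00 -4.32309883e-04] [-0.015  0.    -0.025  0.006 -0.011 -0.002 -0.003]
d cm [0.38 0.24 5.42] r [-0.001  0.002 -0.005] norm 5.4 0.3
rest top only [ 5.94410e+02 -1.70828e+02 -2.06000e-01] [[-0.5, -0.6], [0.4, -0.2], [-0.1, -0.1], [0.2, 0.9]]
```

Emit:
jog_arm([
  {"dx":0.4,"dy":0.2,"dz":1.8,"rx":0,"ry":0,"rz":0},
  {"dx":0.4,"dy":0.2,"dz":3.6,"rx":0,"ry":0,"rz":0},
  {"dx":0.4,"dy":0.2,"dz":5.3,"rx":0,"ry":0,"rz":0},
  {"dx":0.4,"dy":0.2,"dz":5.3,"rx":0,"ry":0,"rz":0},
  {"dx":0.4,"dy":0.2,"dz":5.3,"rx":0,"ry":0,"rz":0},
])

```text
clock: 3.33
tcp_pos: [586.1, 263.8, 18.2]
tcp_rot: [0.525, -3.096, -0.0]
ft_force: [-0.0, 0.2, -0.1]
finger_gap: 0.998
finger_force: 0.0
```

Emit:
jog_arm([
  {"dx":0,"dy":0,"dz":0,"rx":0,"ry":0,"rz":0},
  {"dx":0,"dy":0,"dz":0,"rx":0,"ry":0,"rz":0},
  {"dx":0,"dy":0,"dz":0,"rx":0,"ry":0,"rz":0},
  {"dx":0,"dy":0,"dz":0,"rx":0,"ry":0,"rz":0},
  {"dx":0,"dy":0,"dz":0,"rx":0,"ry":0,"rz":0},
], gripper=4.5, newtons=40)

```text
clock: 3.75
tcp_pos: [587.8, 263.9, 19.8]
tcp_rot: [-0.523, 3.095, 0.001]
ft_force: [-1.3, -0.1, 5.5]
finger_gap: 0.62
finger_force: 43.3
```

Emit:
jog_arm([
  {"dx":0,"dy":0,"dz":-1,"rx":0,"ry":0,"rz":0},
  {"dx":0,"dy":0,"dz":-4,"rx":0,"ry":0,"rz":0},
  {"dx":0,"dy":0,"dz":-8,"rx":0,"ry":0,"rz":0},
  {"dx":0,"dy":0,"dz":-12,"rx":0,"ry":0,"rz":0},
  {"dx":0,"dy":0,"dz":-14,"rx":0,"ry":0,"rz":0},
], newtons=60)

```text
clock: 4.17
tcp_pos: [588.7, 264.1, 163.5]
tcp_rot: [-0.523, 3.092, 0.003]
ft_force: [-0.5, 0.6, -1.9]
finger_gap: 0.619
finger_force: 64.9
```

```bash
python3 - <<'E'
from plan import *
s=observe();print(s['clock'],s['tcp_pos'],s['ft_force'],s['ft_torque'],s['finger_gap'],s['joint_positions'].round(2))
x=np.array([594.5,-171,-.206]); th=np.radians(58.7)
# final: foot F in rest frame; grasp 90mm up, 7mm from back toward glass, tcp 19 further along tool z
def tcp(xf,zf,th): 
    u=np.array([np.cos(th),0,np.sin(th)]);n=np.array([-np.sin(th),0,np.cos(th)]); return tf(x,np.array([xf,0,zf])+90*u+(7-19)*n)
print("final",tcp(-73.8,16,th),"hover",tcp(-80,40,th-.1))
go(tcp(-95,60,th-.15),tool(x[2],th-.15))
E
```

```text
4.1667 [588.70171465 264.08599099 163.53267472] [-0.51798595  0.5726089  -1.91064575] [ 0.07475421 -0.12353406 -0.01651735] 0.6193064325376911 [-0.39  0.69 -0.13  1.6   0.11  0.85  1.35]
final [ 578.06521343 -167.5657169    86.66706537] hover [ 578.62328024 -167.68233292  104.62249874]
d cm [ 16.19 -39.84   4.08] r [ 0.239 -0.847  0.504] norm 43.2 58.1
```

Emit:
jog_arm([
  {"dx":1.4,"dy":-3.7,"dz":-0.4,"rx":0.024,"ry":-0.085,"rz":0.05},
  {"dx":2.9,"dy":-7.4,"dz":-0.8,"rx":0.048,"ry":-0.17,"rz":0.1},
  {"dx":4.3,"dy":-11.1,"dz":-1.2,"rx":0.072,"ry":-0.255,"rz":0.15},
  {"dx":5.8,"dy":-14.8,"dz":-1.6,"rx":0.096,"ry":-0.34,"rz":0.2},
  {"dx":7.2,"dy":-18.5,"dz":-2,"rx":0.12,"ry":-0.425,"rz":0.25},
])

```text
clock: 4.58
tcp_pos: [567.9, 79.2, 170.8]
tcp_rot: [-0.15, 2.797, -0.096]
ft_force: [-2.7, -2.4, -3.6]
finger_gap: 0.62
finger_force: 66.3
```

```bash
cat > tgt.py <<'E'
from plan import *
x=np.array([594.5,-171,-.206]); th=np.radians(58.7)
def tcp(xf,zf,th,yf=0):
    u=np.array([np.cos(th),0,np.sin(th)]);n=np.array([-np.sin(th),0,np.cos(th)]); return tf(x,np.array([xf,yf,zf])+90*u+(7-19)*n)
def inv(pos,Rt):  # foot in rest frame, from tcp
    f=np.array(pos)+Rt.apply([90,0,-12]); return Rz(-x[2])@(f-[x[0],x[1],0])
def st():
    s=observe(); Rt=R.from_rotvec(s["tcp_rot"]); z=Rt.as_matrix()[:,2]; print(round(s["clock"],2),np.round(s["tcp_pos"],1),"F",np.round(s["ft_force"],1),"T",np.round(s["ft_torque"],2),"gap",round(s["finger_gap"],3),"foot",inv(s["tcp_pos"],Rt).round(1),"tilt",np.degrees(np.arccos(-z[2])).round(1),"q",np.round(s["joint_positions"],2)); return s
E
python3 - <<'E'
from tgt import *
st(); go(tcp(-95,90,th-.15),tool(x[2],th-.15))
E
```

```text
4.58 [567.9  79.2 170.8] F [-2.7 -2.4 -3.6] T [-0.08  0.74 -0.09] gap 0.62 foot [-161.8  211.8  152.5] tilt 19.8 q [-0.31  0.49  0.05  2.11  0.48  0.24  0.96]
d cm [  3.53 -24.08   2.98] r [ 0.102 -0.522  0.296] norm 24.5 34.9
```

Joint 6 is close to its lower limit, 0.24 against 0.23. Before going on I'll identify the arm's kinematics from the logged poses, to choose a feasible way in.

```bash
cat > kin.py <<'E'
import numpy as np
from scipy.spatial.transform import Rotation as R
from scipy.optimize import least_squares
def dh(al,a,d,t):
    ca,sa,ct,st=np.cos(al),np.sin(al),np.cos(t),np.sin(t)
    return np.array([[ct,-st,0,a],[st*ca,ct*ca,-sa,-d*sa],[st*sa,ct*sa,ca,d*ca],[0,0,0,1.]])
h=np.pi/2
def fk(q,sg,off,g):
    P=[(0,0,g[0]),(-h,0,0),(h,0,g[1]),(h,g[2],0),(h,g[3],g[4]),(h,0,0),(-h,g[5],g[6])]
    T=np.eye(4)
    for (al,a,d),qi,s,o in zip(P,q,sg,off): T=T@dh(al,a,d,s*qi+o)
    return T
G0=[267,293,52.5,77.5,342.5,76,269.]
E
python3 - <<'E'
from kin import *; from bench import observe
import itertools
s=observe()
D=[([-1.367,0.628,0.038,1.517,-0.027,0.996,-0.02],[173.2,626.5,231.3],R.from_matrix([[-.964,.267,0],[.267,.964,0],[0,0,-1]])),
([-0.95292136,0.5445248,-0.13058703,1.68432467,0.08541083,0.91805955,0.79562274],[325,494.3,231.4],R.from_rotvec([-.534,3.096,0])),
([-0.39,0.69,-0.13,1.6,0.11,0.85,1.35],[588.7,264.1,163.5],R.from_rotvec([-.523,3.092,.003])),
(s["joint_positions"],s["tcp_pos"],R.from_rotvec(s["tcp_rot"]))]
np.save("cal.npy",np.array([np.r_[a,b,c.as_rotvec()] for a,b,c in D]))
res=[]
for sg in itertools.product([1,-1],repeat=7):
    if sg[1]!=1 : continue
    e=0
    for q,p,r in D: e+=np.linalg.norm(fk(q,sg,np.zeros(7),G0)[:3,3]-p)
    res.append((e,sg))
res.sort(); print(res[:4])
E
```

```text
[(np.float64(944.8626155008274), (-1, 1, -1, 1, -1, 1, -1)), (np.float64(944.8626155008274), (-1, 1, -1, 1, -1, 1, 1)), (np.float64(967.9497635499042), (-1, 1, -1, 1, 1, 1, -1)), (np.float64(967.9497635499042), (-1, 1, -1, 1, 1, 1, 1))]
```

```bash
python3 - <<'E'
from kin import *; import itertools
D=np.load("cal.npy"); best=[]
def run(sg,o,nf=7):
    def f(v):
        e=[]
        for r in D:
            T=fk(r[:7],sg,o,v[:7]); e+=list(T[:3,3]-r[7:10]); e+=list(300*(R.from_matrix(T[:3,:3]).inv()*R.from_rotvec(r[10:])).as_rotvec())
        return np.r_[e,0.01*(v-G)]
    G=np.array([300,380,0,0,380,60,250.]); return least_squares(f,G,max_nfev=40)
for s135 in itertools.product([1,-1],repeat=3):
  for s7 in(1,-1):
    for o7 in(0,np.pi,h,-h):
      for o6 in (0,np.pi):
        r=run((s135[0],1,s135[1],1,s135[2],1,s7),[0,0,0,0,0,o6,o7]); best.append((r.cost,s135,s7,o7,o6,r.x.round(1),np.abs(r.fun[:24]).max().round(1)))
best.sort(key=lambda b:b[0])
for b in best[:4]: print(b)
E
```

```text
(np.float64(56983.61962820643), (-1, -1, -1), -1, -1.5707963267948966, 0, array([  -3.8,  346. ,  771. ,  385.9, -355.5, -129.6,  130.7]), np.float64(320.6))
(np.float64(65892.53210731057), (-1, 1, -1), -1, -1.5707963267948966, 0, array([-705. , 1093.2, -233.5,  -58.9,  576.3, -251.6, -279.1]), np.float64(316.8))
(np.float64(98786.20529937251), (-1, -1, 1), -1, -1.5707963267948966, 0, array([-172.6,  899. ,  541.6, -314.9, -376.3,  156. ,   -9.1]), np.float64(253.1))
(np.float64(107868.00891085676), (-1, 1, 1), -1, -1.5707963267948966, 0, array([-888.1, 1687.6,  -88.1, -621.3, -100.5,  155.3, -125.7]), np.float64(271.1))
```

```bash
cat > kin.py <<'E'
import numpy as np
from scipy.spatial.transform import Rotation as R
from scipy.optimize import least_squares
def fk(q,sg,v):
    # v: h1,x4,z4,x5,x6,z6,x7,zt,phi
    h1,x4,z4,x5,x6,z6,x7,zt,ph=v
    ax=[(2,0,0),(1,0,h1),(2,0,0),(1,x4,z4),(2,x5,0),(1,x6,z6),(2,x7,0)]
    Rm=R.identity(); p=np.zeros(3)
    for (k,px,pz),qi,s in zip(ax,q,sg):
        w=np.zeros(3); w[k]=s; r=R.from_rotvec(w*qi); c=np.array([px,0,pz])
        p=p+Rm.apply(c-r.apply(c)); Rm=Rm*r
    return p+Rm.apply([x7,0,zt]), Rm*R.from_euler("z",ph)
E
python3 - <<'E'
from kin import *; import itertools
D=np.load("cal.npy"); best=[]
for sg in itertools.product([-1],[1,-1],[1,-1],[1,-1],[1,-1],[1,-1],[1,-1]):
  for ph in(0,np.pi,1.57,-1.57):
    G=np.array([330,0,700,0,0,1080,50,1300.,ph])
    def f(v):
        e=[]
        for r in D:
            p,Rm=fk(r[:7],sg,v); e+=list(p-r[7:10]); e+=list(300*(Rm.inv()*R.from_rotvec(r[10:])).as_rotvec())
        return np.r_[e,0.01*(v-G)]
    r=least_squares(f,G,max_nfev=30); best.append((r.cost,sg,r.x.round(2),np.abs(r.fun[:24]).max().round(1)))
best.sort(key=lambda b:b[0])
for b in best[:4]: print(b)
E
```

```text
(np.float64(738.9927999581272), (-1, 1, -1, 1, -1, 1, -1), array([  94.62,   -5.17,  684.61, -171.84,  -62.51, 1003.32,  -64.31,
       1224.94,    1.57]), np.float64(34.4))
(np.float64(738.9929230512064), (-1, 1, -1, 1, -1, 1, -1), array([  94.62,   -5.17,  684.61, -171.84,  -62.51, 1003.31,  -64.3 ,
       1224.93,    1.57]), np.float64(34.4))
(np.float64(738.9929236233022), (-1, 1, -1, 1, -1, 1, -1), array([  94.62,   -5.17,  684.61, -171.84,  -62.51, 1003.32,  -64.31,
       1224.94,    1.57]), np.float64(34.4))
(np.float64(738.9932937817686), (-1, 1, -1, 1, -1, 1, -1), array([  94.62,   -5.17,  684.61, -171.84,  -62.51, 1003.32,  -64.3 ,
       1224.93,    1.57]), np.float64(34.4))
```

```bash
cat > kin.py <<'E'
import numpy as np
from scipy.spatial.transform import Rotation as R
from scipy.optimize import least_squares
SG=(-1,1,-1,1,-1,1,-1)
# v: h1, (x3,y3),(x4,z4),(x5,y5),(x6,z6),(x7,y7,zt),phi, offsets q1..q7
G=np.array([330,0,0,0,700,0,0,0,1080,50,0,1300.,1.57]+[0]*7); W=np.array([.01]*12+[1]+[300]*7)*np.array([1]*13+[.1]*7)
def fk(q,v):
    h1,x3,y3,x4,z4,x5,y5,x6,z6,x7,y7,zt,ph=v[:13]; q=np.array(q)+v[13:]
    ax=[(2,0,0,0),(1,0,0,h1),(2,x3,y3,0),(1,x4,0,z4),(2,x5,y5,0),(1,x6,0,z6),(2,x7,y7,0)]
    Rm=R.identity(); p=np.zeros(3)
    for (k,*c),qi,s in zip(ax,q,SG):
        w=np.zeros(3); w[k]=s; r=R.from_rotvec(w*qi); c=np.array(c)
        p=p+Rm.apply(c-r.apply(c)); Rm=Rm*r
    return p+Rm.apply([x7,y7,zt]), Rm*R.from_euler("z",ph)
def cal(D):
    def f(v):
        e=[]
        for i,r in enumerate(D):
            w=.2 if i==2 else 1
            p,Rm=fk(r[:7],v); e+=list(w*(p-r[7:10])); e+=list(w*300*(Rm.inv()*R.from_rotvec(r[10:])).as_rotvec())
        return np.r_[e,W*(v-G)]
    r=least_squares(f,G); return r.x,r.fun[:6*len(D)]
E
python3 - <<'E'
from kin import *
v,e=cal(np.load("cal.npy")); print(v.round(2)); print(e.reshape(-1,6).round(1))
E
```

```text
[ 241.55  -31.23  -42.64   36.59  781.08  -29.04 -110.12   -9.39 1073.28
  -39.52  -29.18 1380.65    1.57   -0.     -0.     -0.      0.      0.
    0.     -0.  ]
[[-0.1 -0.1 -0.2  0.2 -0.1  0.2]
 [ 0.1  0.1  0.2 -0.2  0.1 -0.1]
 [-0.1  0.1  0.5  0.   0.1  0.4]
 [-0.  -0.  -0.   0.  -0.1 -0.1]]
```

Emit:
jog_arm([
  {"dx":0,"dy":0,"dz":-1,"rx":0,"ry":-0.07,"rz":0},
  {"dx":0,"dy":0,"dz":-2,"rx":0,"ry":-0.14,"rz":0},
  {"dx":0,"dy":0,"dz":-3,"rx":0,"ry":-0.21,"rz":0},
  {"dx":0,"dy":0,"dz":-3,"rx":0,"ry":-0.28,"rz":0},
  {"dx":0,"dy":0,"dz":-3,"rx":0,"ry":-0.35,"rz":0},
])

```text
clock: 5.0
tcp_pos: [568.2, 79.1, 189.0]
tcp_rot: [-0.15, 2.668, -0.121]
ft_force: [-0.1, -0.4, -3.4]
finger_gap: 0.617
finger_force: 66.3
```

```bash
cat >> tgt.py <<'E'
from kin import cal,fk
def add(s):
    D=np.load("cal.npy"); D=np.vstack([D,np.r_[s["joint_positions"],s["tcp_pos"],s["tcp_rot"]]]); np.save("cal.npy",D); v,e=cal(D); np.save("v.npy",v); print("cal",v[:13].round(1),np.abs(e).max().round(2))
E
python3 - <<'E'
from tgt import *
s=st(); add(s); go(tcp(-95,90,th-.15),tool(x[2],th-.15))
E
```

```text
5.0 [568.2  79.1 189. ] F [-0.1 -0.4 -3.4] T [ 0.07  0.66 -0.04] gap 0.617 foot [-158.2  211.5  159.7] tilt 27.2 q [-0.23  0.45 -0.1   2.21  1.39  0.25  0.04]
cal [ 248.6  -28.9  -40.3    2.3  787.1  -55.7  -33.5  -24.2 1140.7  -43.5
  -33.1 1424.1    1.6] 1.17
d cm [  4.87 -23.77   4.76] r [ 0.096 -0.392  0.299] norm 24.7 28.8
```

Joint 5 is swinging through (1.39) while joint 6 stays within its range, so the controller takes the flip by itself. I keep tilting.

Emit:
jog_arm([
  {"dx":0,"dy":0,"dz":0,"rx":0,"ry":-0.05,"rz":0},
  {"dx":0,"dy":0,"dz":0,"rx":0,"ry":-0.1,"rz":0},
  {"dx":0,"dy":0,"dz":0,"rx":0,"ry":-0.15,"rz":0},
  {"dx":0,"dy":0,"dz":0,"rx":0,"ry":-0.2,"rz":0},
  {"dx":0,"dy":0,"dz":0,"rx":0,"ry":-0.2,"rz":0},
])

```text
clock: 5.42
tcp_pos: [568.1, 79.8, 188.8]
tcp_rot: [-0.155, 2.467, -0.098]
ft_force: [-0.2, -1.9, -4.1]
finger_gap: 0.618
finger_force: 66.3
```

```bash
python3 - <<'E'
from tgt import *
s=st(); add(s); go(tcp(-95,90,th-.15),tool(x[2],th-.15))
E
```

```text
5.42 [568.1  79.8 188.8] F [-0.2 -1.9 -4.1] T [-0.08  1.01 -0.09] gap 0.618 foot [-150.6  212.7  143.1] tilt 38.5 q [-0.06  0.5  -0.37  2.38  2.27  0.55 -0.84]
cal [ 299.8   -7.4  -14.1   15.4  865.7   12.5  -33.3    7.6 1231.8   15.
  -32.3 1558.6    1.6] 0.66
d cm [  5.71 -23.85   3.64] r [ 0.126 -0.192  0.287] norm 24.8 21.1
```

Emit:
jog_arm([
  {"dx":0.9,"dy":-3.6,"dz":0.3,"rx":0.02,"ry":-0.03,"rz":0.045},
  {"dx":1.8,"dy":-7.2,"dz":0.7,"rx":0.04,"ry":-0.06,"rz":0.09},
  {"dx":2.6,"dy":-10.8,"dz":1.2,"rx":0.06,"ry":-0.09,"rz":0.135},
  {"dx":3.4,"dy":-14.4,"dz":1.8,"rx":0.08,"ry":-0.12,"rz":0.18},
  {"dx":4.3,"dy":-18,"dz":2.4,"rx":0.095,"ry":-0.145,"rz":0.22},
])

```text
clock: 5.83
tcp_pos: [583.2, -24.9, 164.7]
tcp_rot: [0.055, 2.364, -0.105]
ft_force: [0.9, 2.2, -5.0]
finger_gap: 0.618
finger_force: 66.4
```

```bash
python3 - <<'E'
from tgt import *
s=st(); add(s); go(tcp(-95,80,th-.15),tool(x[2],th-.15))
E
```

```text
5.83 [583.2 -24.9 164.7] F [ 0.9  2.2 -5. ] T [0.34 1.13 0.21] gap 0.618 foot [-112.4  127.7  110.1] tilt 44.7 q [ 0.59  0.86 -1.1   2.47  2.24  1.12 -0.63]
cal [ 310.    -7.2  -15.7   11.8  871.9    7.8  -30.6    5.5 1241.3   10.
  -29.2 1573.6    1.6] 0.66
d cm [  2.66 -13.95   1.82] r [ 0.059 -0.092  0.135] norm 14.3 10.0
```

```bash
cat > ik.py <<'E'
from tgt import *
v=np.load("v.npy"); lo=np.array([-3.06,-.37,-1.25,.18,-1.1,.23,-2.94]);hi=np.array([3.06,2.12,1.32,2.47,4.24,1.98,2.94])
def ik(p,Rt,q0,n=40,seed=0):
    g=np.random.default_rng(seed); out=[]
    for i in range(n):
        qs=np.clip(q0,lo+.02,hi-.02) if i==0 else g.uniform(lo,hi)
        def f(q):
            a,B=fk(q,v); return np.r_[(a-p)/300,(B.inv()*Rt).as_rotvec(),.0005*(q-q0)]
        r=least_squares(f,qs,bounds=(lo+.03,hi-.03))
        if np.abs(r.fun[:6]).max()<.005: out.append(r.x)
    return sorted(out,key=lambda q:np.linalg.norm(q-q0))
E
python3 - <<'E'
from ik import *
s=observe(); q=s["joint_positions"]; print(q.round(4))
for nm,a in(("hover",(-95,80,th-.15)),("final",(-73.8,16,th))):
    o=ik(tcp(*a),tool(x[2],a[2]),q); print(nm,len(o))
    seen=[]
    for k in o:
        if all(np.linalg.norm(k-m)>.5 for m in seen): seen.append(k); print(k.round(2))
E
```

```text
[ 0.5878  0.8591 -1.098   2.4654  2.2428  1.1229 -0.6336]Traceback (most recent call last):
  File "<stdin>", line 4, in <module>
  File "ik.py", line 9, in ik
    r=least_squares(f,qs,bounds=(lo+.03,hi-.03))
    return func(*args, **kwargs)
    raise ValueError("Initial guess is outside of provided bounds")
ValueError: Initial guess is outside of provided bounds
```

```bash
sed -i 's/g.uniform(lo,hi)/g.uniform(lo+.05,hi-.05)/; s/lo+.02,hi-.02/lo+.04,hi-.04/' ik.py; python3 - <<'E'
from ik import *
s=observe(); q=s["joint_positions"]
for nm,a in(("hover",(-95,80,th-.15)),("final",(-73.8,16,th))):
    o=ik(tcp(*a),tool(x[2],a[2]),q); print(nm,len(o))
    seen=[]
    for k in o:
        if all(np.linalg.norm(k-m)>.5 for m in seen): seen.append(k); print(k.round(2))
E
```

```text
hover 0
final 0
```

```bash
python3 - <<'E'
from ik import *
s=observe(); q=s["joint_positions"]; a,B=fk(q,v); print(a-s["tcp_pos"],(B.inv()*R.from_rotvec(s["tcp_rot"])).as_rotvec().round(3))
g=np.random.default_rng(1)
for nm,aa in(("hover",(-95,80,th-.15)),("final",(-73.8,16,th))):
    p=tcp(*aa);Rt=tool(x[2],aa[2])
    for lab,Q in(("y",Rt),("flip",Rt*R.from_euler("z",np.pi))):
        best=[]
        for i in range(30):
            f=lambda q:np.r_[((lambda t:(t[0]-p)/300)(fk(q,v))),(fk(q,v)[1].inv()*Q).as_rotvec()]
            r=least_squares(f,g.uniform(lo+.05,hi-.05),bounds=(lo+.02,hi-.02)); best.append((r.cost,r.x))
        best.sort(key=lambda b:b[0])
        for c,k in best[:2]: e=fk(k,v); print(nm,lab,round(c,4),k.round(2),(e[0]-p).round(0),(e[1].inv()*Q).as_rotvec().round(2))
E
```

```text
[-0.04243398  0.00631796 -0.18765189] [-0. -0.  0.]
hover y 0.0027 [ 0.99  1.05 -1.23  2.45  2.4   1.15 -0.45] [15. -5.  3.] [ 0.01 -0.05  0.  ]
hover y 0.0027 [ 0.99  1.05 -1.23  2.45  2.4   1.15 -0.45] [15. -5.  3.] [ 0.01 -0.05 -0.  ]
hover flip 0.0027 [ 0.99  1.05 -1.23  2.45  2.4   1.15  2.69] [15. -5.  3.] [-0.01  0.05  0.  ]
hover flip 0.0027 [ 0.99  1.05 -1.23  2.45  2.4   1.15  2.69] [15. -5.  3.] [-0.01  0.05  0.  ]
final y 0.0088 [ 1.    1.38 -1.23  2.45  2.7   1.41 -0.34] [ 33. -12.  -4.] [ 0.02 -0.06  0.  ]
final y 0.0088 [ 1.    1.38 -1.23  2.45  2.7   1.41 -0.34] [ 33. -12.  -4.] [ 0.02 -0.06  0.  ]
final flip 0.0088 [ 1.    1.38 -1.23  2.45  2.7   1.41  2.8 ] [ 33. -12.  -4.] [-0.02  0.06  0.  ]
final flip 0.0088 [ 1.    1.38 -1.23  2.45  2.7   1.41  2.8 ] [ 33. -12.  -4.] [-0.02  0.06  0.  ]
```

A grasp square to the glass can't reach the leaning pose within the joint limits. I'll check which grasp pitch β and place along the strip would work for both the pick and the placing.

```bash
cat > feas.py <<'E'
from ik import *
px=(588,263.5,.338)
def tcpg(xf,zf,th,d,b,x=x,yf=0):
    """foot at xf,zf (frame x), panel at angle th, gripped d mm along panel x from origin at mid thickness, tool pitch th-b"""
    u=np.array([np.cos(th),0,np.sin(th)]);n=np.array([-np.sin(th),0,np.cos(th)]);tz=np.array([np.sin(th-b),0,-np.cos(th-b)])
    return tf(x,np.array([xf,yf,zf])+(90+d)*u+7*n+19*tz), tool(x[2],th-b)
def sol(p,Rt,n=12,seed=0,m=.05):
    g=np.random.default_rng(seed); best=None
    for i in range(n):
        f=lambda q:(lambda t:np.r_[(t[0]-p)/300,(t[1].inv()*Rt).as_rotvec()])(fk(q,v))
        r=least_squares(f,g.uniform(lo+.1,hi-.1),bounds=(lo+m,hi-m))
        if best is None or r.cost<best[0]: best=(r.cost,r.x)
        if r.cost<1e-5: break
    return best
E
python3 - <<'E'
from feas import *
for d in(0,30):
  for b in(0,.2,.4,.6,.8,1.0):
    c=[sol(*tcpg(-73.8,16,th,d,b)),sol(*tcpg(-90,70,th-.15,d,b)),sol(*tcpg(-90,30,0,d,b,np.array(px)))]
    print(d,b,[round(k[0],5) for k in c],c[0][1].round(2),c[2][1].round(2))
E
```

```text
0 0 [np.float64(0.01357), np.float64(0.00422), np.float64(0.0)] [ 1.    1.34 -1.2   2.42  2.68  1.34 -0.37] [-0.09  0.99 -0.67  1.67  0.81  0.79  0.77]
0 0.2 [np.float64(0.00175), np.float64(0.0), np.float64(0.0)] [ 0.97  1.2  -1.2   2.42  2.44  1.23 -0.4 ] [-0.46  0.96  0.    1.48 -0.03  0.9   1.48]
0 0.4 [np.float64(0.0), np.float64(0.0), np.float64(0.0)] [ 0.93  1.05 -1.13  2.35  2.22  0.99 -0.35] [-0.46  1.06  0.03  1.27 -0.07  1.21  1.51]
0 0.6 [np.float64(0.0), np.float64(0.0), np.float64(0.0)] [ 0.95  1.04 -1.19  2.19  1.81  0.91  0.01] [-0.46  1.19  0.06  1.03 -0.1   1.52  1.52]
0 0.8 [np.float64(0.0), np.float64(0.0), np.float64(0.0)] [ 0.9   0.99 -1.12  2.02  1.4   0.87  0.36] [-0.46  1.33  0.08  0.77 -0.13  1.84  1.52]
0 1.0 [np.float64(0.0), np.float64(0.0), np.float64(0.00643)] [ 0.17  0.73  0.1   1.87 -0.14  0.53  1.73] [-0.43  1.37  0.01  0.75 -0.09  1.93  1.49]
30 0 [np.float64(0.00784), np.float64(0.00063), np.float64(0.0)] [ 0.98  1.26 -1.2   2.42  2.65  1.31 -0.42] [-0.2   0.96 -0.47  1.57  0.58  0.75  0.98]
30 0.2 [np.float64(0.00013), np.float64(0.0), np.float64(0.0)] [ 0.96  1.14 -1.2   2.42  2.43  1.2  -0.43] [-0.45  1.   -0.01  1.37 -0.02  0.97  1.47]
30 0.4 [np.float64(0.0), np.float64(0.0), np.float64(0.0)] [ 0.93  0.97 -1.11  2.3   2.16  0.89 -0.32] [-0.45  1.11  0.03  1.14 -0.07  1.29  1.5 ]
30 0.6 [np.float64(0.0), np.float64(0.0), np.float64(0.0)] [ 0.95  0.97 -1.18  2.14  1.71  0.86  0.09] [-0.45  1.24  0.03  0.88 -0.08  1.62  1.5 ]
30 0.8 [np.float64(0.0), np.float64(0.0), np.float64(0.00018)] [ 0.43  0.67 -0.3   1.97  0.56  0.34  1.07] [-0.44  1.39  0.05  0.61 -0.11  1.93  1.5 ]
30 1.0 [np.float64(0.0), np.float64(0.0), np.float64(0.01501)] [ 0.24  0.71 -0.    1.8   0.    0.61  1.6 ] [-0.43  1.38  0.02  0.69 -0.1   1.93  1.49]
```

A grasp pitch of about β = 0.65 works for both. I'll put the strip back on its block, turn the open gripper about the grasp point, and grip again.

```bash
cat >> feas.py <<'E'
def rows(p,Rt,n,k=5):
    """first k of n equal steps to the pose, in tool axes (cm, rad)"""
    s=observe(); p0=np.array(s["tcp_pos"]);R0=R.from_rotvec(s["tcp_rot"]); d=R0.inv().apply(p-p0)/10; r=(R0.inv()*Rt).as_rotvec()
    print("total",np.linalg.norm(d).round(1),np.degrees(np.linalg.norm(r)).round(1),"rows>=",max(np.linalg.norm(d)/4.17,np.linalg.norm(r)/.125).round(1))
    for i in range(1,k+1): print((d*i/n).round(2).tolist(),(r*i/n).round(3).tolist())
E
python3 - <<'E'
from feas import *
rows(np.array([588,264,180]),tool(.334,0),10)
E
```

```text
total 28.9 49.5 rows>= 6.9
[-0.12, 2.87, -0.34] [-0.021, 0.075, -0.036]
[-0.23, 5.74, -0.68] [-0.043, 0.151, -0.072]
[-0.35, 8.61, -1.03] [-0.064, 0.226, -0.108]
[-0.47, 11.48, -1.37] [-0.085, 0.302, -0.144]
[-0.58, 14.35, -1.71] [-0.107, 0.377, -0.18]
```

Emit:
jog_arm([
  {"dx":-0.1,"dy":2.9,"dz":-0.8,"rx":-0.02,"ry":0.075,"rz":-0.036},
  {"dx":-0.2,"dy":5.7,"dz":-1.6,"rx":-0.043,"ry":0.15,"rz":-0.072},
  {"dx":-0.3,"dy":8.6,"dz":-2,"rx":-0.064,"ry":0.226,"rz":-0.108},
  {"dx":-0.5,"dy":11.5,"dz":-2.2,"rx":-0.085,"ry":0.3,"rz":-0.144},
  {"dx":-0.6,"dy":14.3,"dz":-2.4,"rx":-0.107,"ry":0.377,"rz":-0.18},
])

```text
clock: 6.25
tcp_pos: [580.6, 117.6, 176.4]
tcp_rot: [-0.203, 2.741, -0.059]
ft_force: [0.5, -0.8, -2.5]
finger_gap: 0.618
finger_force: 66.4
```

```bash
python3 - <<'E'
from feas import *
add(st()); rows(np.array([588,264,170]),tool(.334,0),6)
E
```

```text
6.25 [580.6 117.6 176.4] F [ 0.5 -0.8 -2.5] T [-0.15  0.49 -0.01] gap 0.618 foot [-154.9  248.8  153.4] tilt 22.6 q [ 0.35  0.71 -1.04  2.09  1.39  0.79  0.13]
cal [ 324.6   -1.7  -11.3    8.9  884.2    8.7  -29.2    6.1 1259.6    9.8
  -28.8 1599.8    1.6] 0.46
total 14.7 25.0 rows>= 3.5
[-0.44, 2.4, 0.11] [-0.018, 0.063, -0.031]
[-0.88, 4.81, 0.23] [-0.036, 0.127, -0.061]
[-1.31, 7.21, 0.34] [-0.054, 0.19, -0.092]
[-1.75, 9.61, 0.46] [-0.072, 0.254, -0.122]
[-2.19, 12.02, 0.57] [-0.089, 0.317, -0.153]
```

Emit:
jog_arm([
  {"dx":-0.7,"dy":3.6,"dz":0,"rx":-0.026,"ry":0.095,"rz":-0.046},
  {"dx":-1.3,"dy":7.2,"dz":0,"rx":-0.053,"ry":0.19,"rz":-0.092},
  {"dx":-2,"dy":10.8,"dz":0.2,"rx":-0.08,"ry":0.285,"rz":-0.138},
  {"dx":-2.6,"dy":14.4,"dz":0.4,"rx":-0.107,"ry":0.38,"rz":-0.183},
  {"dx":-2.6,"dy":14.4,"dz":0.6,"rx":-0.107,"ry":0.38,"rz":-0.183},
])

```text
clock: 6.67
tcp_pos: [590.1, 271.9, 170.1]
tcp_rot: [-0.522, 3.095, 0.016]
ft_force: [-0.0, 1.5, -2.3]
finger_gap: 0.617
finger_force: 66.4
```

```bash
python3 - <<'E'
from feas import *
add(st()); rows(np.array([587.8,263.9,45]),tool(.334,0),4,4)
E
```

```text
6.67 [590.1 271.9 170.1] F [-0.   1.5 -2.3] T [ 0.09 -0.09 -0.03] gap 0.617 foot [-172.1  386.3  181.7] tilt 0.6 q [ 0.1   0.94 -1.12  1.57  0.89  1.21  0.71]
cal [ 3.2460e+02 -1.8000e+00 -1.1500e+01  7.8000e+00  8.8430e+02  7.2000e+00
 -2.8900e+01  5.0000e+00  1.2602e+03  8.3000e+00 -2.8600e+01  1.6008e+03
  1.6000e+00] 0.52
total 12.5 0.6 rows>= 3.0
[0.13, -0.2, 3.12] [0.002, 0.001, 0.0]
[0.27, -0.4, 6.25] [0.005, 0.002, 0.0]
[0.4, -0.6, 9.37] [0.007, 0.003, 0.0]
[0.54, -0.81, 12.5] [0.01, 0.005, 0.0]
```

Emit:
jog_arm([
  {"dx":0.2,"dy":-0.2,"dz":3,"rx":0,"ry":0,"rz":0},
  {"dx":0.4,"dy":-0.4,"dz":6,"rx":0,"ry":0,"rz":0},
  {"dx":0.5,"dy":-0.6,"dz":9,"rx":0,"ry":0,"rz":0},
  {"dx":0.5,"dy":-0.6,"dz":12,"rx":0,"ry":0,"rz":0},
  {"dx":0.5,"dy":-0.6,"dz":12,"rx":0,"ry":0,"rz":0},
])

```text
clock: 7.08
tcp_pos: [582.3, 251.2, 43.7]
tcp_rot: [0.518, -3.093, 0.012]
ft_force: [-1.2, -1.0, -2.6]
finger_gap: 0.616
finger_force: 66.3
```

Emit:
jog_arm([
  {"dx":0,"dy":0,"dz":0,"rx":0,"ry":0,"rz":0},
  {"dx":0,"dy":0,"dz":0,"rx":0,"ry":0,"rz":0},
])

```text
clock: 7.25
tcp_pos: [585.8, 256.4, 51.7]
tcp_rot: [-0.519, 3.093, 0.0]
ft_force: [0.2, 1.1, -1.4]
finger_gap: 0.622
finger_force: 66.3
```

```bash
python3 - <<'E'
from feas import *
st(); rows(np.array([587.8,263.9,19.8]),tool(.334,0),1,1)
E
```

```text
7.25 [585.8 256.4  51.7] F [ 0.2  1.1 -1.4] T [0.05 0.02 0.  ] gap 0.622 foot [-173.2  370.4   63.2] tilt 0.3 q [ 0.08  1.07 -1.02  1.67  1.05  1.04  0.61]
total 3.3 0.3 rows>= 0.8
[-0.41, 0.65, 3.19] [-0.001, 0.006, -0.002]
```

Emit:
jog_arm([
  {"dx":-0.4,"dy":0.7,"dz":1.2,"rx":0,"ry":0,"rz":0},
  {"dx":-0.4,"dy":0.7,"dz":2,"rx":0,"ry":0,"rz":0},
  {"dx":-0.4,"dy":0.7,"dz":2.5,"rx":0,"ry":0,"rz":0},
  {"dx":-0.4,"dy":0.7,"dz":2.5,"rx":0,"ry":0,"rz":0},
  {"dx":-0.4,"dy":0.7,"dz":2.5,"rx":0,"ry":0,"rz":0},
])

```text
clock: 7.67
tcp_pos: [586.6, 263.4, 24.6]
tcp_rot: [-0.52, 3.095, -0.002]
ft_force: [-1.1, 0.4, -2.3]
finger_gap: 0.613
finger_force: 66.3
```

```bash
python3 - <<'E'
from feas import *
st(); rows(np.array([587.8,263.9,19.8]),tool(.334,0),1,1)
E
```

```text
7.67 [586.6 263.4  24.6] F [-1.1  0.4 -2.3] T [ 0.    0.01 -0.02] gap 0.613 foot [-173.9  377.4   36.3] tilt 0.2 q [ 0.06  1.1  -0.99  1.66  1.08  1.01  0.59]
total 0.5 0.2 rows>= 0.1
[-0.13, 0.01, 0.48] [-0.002, 0.003, -0.001]
```

Emit:
jog_arm([
  {"dx":-0.1,"dy":0,"dz":0.15,"rx":0,"ry":0,"rz":0},
  {"dx":-0.1,"dy":0,"dz":0.3,"rx":0,"ry":0,"rz":0},
  {"dx":-0.1,"dy":0,"dz":0.45,"rx":0,"ry":0,"rz":0},
  {"dx":-0.1,"dy":0,"dz":0.5,"rx":0,"ry":0,"rz":0},
  {"dx":-0.1,"dy":0,"dz":0.5,"rx":0,"ry":0,"rz":0},
])

```text
clock: 8.08
tcp_pos: [587.9, 263.8, 20.1]
tcp_rot: [-0.519, 3.094, -0.002]
ft_force: [0.4, -1.4, -0.5]
finger_gap: 0.619
finger_force: 66.5
```

```bash
python3 - <<'E'
from feas import *
st(); rows(np.array([587.8,263.9,19.8]),tool(.334,0),1,1)
E
```

```text
8.08 [587.9 263.8  20.1] F [ 0.4 -1.4 -0.5] T [-0.06  0.13 -0.06] gap 0.619 foot [-172.8  378.1   31.8] tilt 0.2 q [ 0.06  1.11 -0.99  1.66  1.08  1.01  0.58]
total 0.0 0.2 rows>= 0.0
[0.0, 0.01, 0.03] [-0.002, 0.004, -0.002]
```

Emit:
jog_arm([
  {"dx":0,"dy":0,"dz":0,"rx":0,"ry":0,"rz":0},
  {"dx":0,"dy":0,"dz":0,"rx":0,"ry":0,"rz":0},
  {"dx":0,"dy":0,"dz":0,"rx":0,"ry":0,"rz":0},
  {"dx":0,"dy":0,"dz":0,"rx":0,"ry":0,"rz":0},
], gripper=8.5)

```text
clock: 8.42
tcp_pos: [587.8, 264.1, 20.1]
tcp_rot: [-0.519, 3.094, -0.001]
ft_force: [0.9, 0.6, -0.6]
finger_gap: 0.996
finger_force: 0.0
```

```bash
python3 - <<'E'
from feas import *
st(); p,Rt=tcpg(-90,30,0,10,.65,np.array([587.8,263.9,.334])); print(p)
rows(p,Rt,6)
for n in("side","top"): save(n,n+"3.png")
E
```

```text
8.42 [587.8 264.1  20.1] F [ 0.9  0.6 -0.6] T [ 0.02 -0.02  0.03] gap 0.996 foot [-172.8  378.3   31.7] tilt 0.2 q [ 0.06  1.11 -0.99  1.66  1.08  1.01  0.58]
[586.38426979 263.40874117  21.87440783]
total 0.2 37.5 rows>= 5.2
[0.03, -0.0, -0.03] [-0.0, 0.109, -0.0]
[0.05, -0.0, -0.06] [-0.0, 0.218, -0.001]
[0.08, -0.01, -0.09] [-0.0, 0.327, -0.001]
[0.1, -0.01, -0.12] [-0.001, 0.436, -0.001]
[0.13, -0.01, -0.15] [-0.001, 0.545, -0.001]
```

Emit:
jog_arm([
  {"dx":0,"dy":0,"dz":-0.1,"rx":0,"ry":0.11,"rz":0},
  {"dx":0,"dy":0,"dz":-0.2,"rx":0,"ry":0.22,"rz":0},
  {"dx":0.1,"dy":0,"dz":-0.2,"rx":0,"ry":0.33,"rz":0},
  {"dx":0.1,"dy":0,"dz":-0.2,"rx":0,"ry":0.44,"rz":0},
  {"dx":0.1,"dy":0,"dz":-0.2,"rx":0,"ry":0.55,"rz":0},
])

```text
clock: 8.93
tcp_pos: [587.4, 263.6, 23.0]
tcp_rot: [0.429, -2.561, 0.121]
ft_force: [1.5, 0.3, -0.7]
finger_gap: 0.993
finger_force: 0.0
```

Emit:
jog_arm([
  {"dx":0,"dy":0,"dz":0,"rx":0,"ry":0.1,"rz":0},
  {"dx":0,"dy":0,"dz":0,"rx":0,"ry":0.1,"rz":0},
  {"dx":0,"dy":0,"dz":0,"rx":0,"ry":0.1,"rz":0},
])

```text
clock: 9.18
tcp_pos: [586.1, 264.5, 19.7]
tcp_rot: [0.413, -2.466, 0.14]
ft_force: [-0.3, 0.5, -0.3]
finger_gap: 0.996
finger_force: 0.0
```

```bash
python3 - <<'E'
from feas import *
s=st(); p,Rt=tcpg(-90,30,0,10,.65,np.array([587.8,263.9,.334])); rows(p,Rt,1,1); print(R.from_rotvec(s["tcp_rot"]).as_matrix()[:,2])
E
```

```text
9.18 [586.1 264.5  19.7] F [-0.3  0.5 -0.3] T [ 0.2  -0.56 -0.06] gap 0.996 foot [-152.8  391.5   83.6] tilt 37.1 q [-0.14  1.4  -0.96  0.87  0.7   1.81  1.05]
total 0.2 0.2 rows>= 0.1
[0.13, -0.11, -0.17] [-0.0, 0.003, -0.002]
[-0.56933727 -0.19769437 -0.79797995]
```

Now I grip in this pose.

Emit:
jog_arm([
  {"dx":0.1,"dy":-0.1,"dz":-0.1,"rx":0,"ry":0,"rz":0},
  {"dx":0.1,"dy":-0.1,"dz":-0.1,"rx":0,"ry":0,"rz":0},
  {"dx":0.1,"dy":-0.1,"dz":-0.1,"rx":0,"ry":0,"rz":0},
  {"dx":0.1,"dy":-0.1,"dz":-0.1,"rx":0,"ry":0,"rz":0},
  {"dx":0.1,"dy":-0.1,"dz":-0.1,"rx":0,"ry":0,"rz":0},
], gripper=4.5, newtons=60)

```text
clock: 9.6
tcp_pos: [587.5, 262.2, 25.4]
tcp_rot: [0.414, -2.468, 0.14]
ft_force: [1.8, 0.5, 7.8]
finger_gap: 0.62
finger_force: 64.3
```

```bash
python3 - <<'E'
from feas import *
s=st(); I=[]
for n,off in(("side",(170,225)),("top",(60,130))):
    im=save(n,n+"4.png")[:,:,::-1]; J=cv2.resize(im[off[1]:off[1]+120,off[0]:off[0]+100],None,fx=4,fy=4,interpolation=cv2.INTER_CUBIC)
    J=np.clip(J.astype(float)*1.8+15,0,255).astype(np.uint8)
    xx=(587.8,263.9,.334,44); q=[((proj(n,tf(xx,c))-off+.5)*4-.5).round().astype(int).tolist() for c in((90,27,0),(90,-27,0),(-90,-27,0),(-90,27,0))]
    cv2.polylines(J,[np.array(q)],True,(0,255,0)); I.append(J)
cv2.imwrite("pics/c4.png",np.hstack(I))
t=observe(); Rt=R.from_rotvec(t["tcp_rot"]); R0=Rt.inv()
rows(np.array(t["tcp_pos"])+[0,0,160],Rt,5,1)
E
```

```text
9.6 [587.5 262.2  25.4] F [1.8 0.5 7.8] T [-0.12 -0.23  0.16] gap 0.62 foot [-151.1  389.5   89.1] tilt 36.9 q [-0.14  1.39 -0.96  0.87  0.7   1.82  1.05]
total 16.0 0.0 rows>= 3.8
[1.92, -0.01, -2.56] [0.0, 0.0, 0.0]
```

View pics/c4.png

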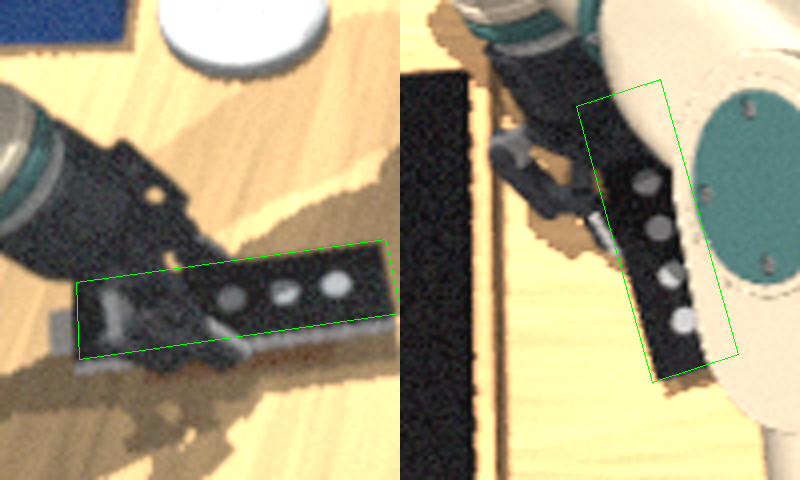

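The strip lies as before on the block, matching the green outline in both views, and is now gripped with pitched fingers (gap 0.62). I store the strip pose in the hand and lift.

Emit:
jog_arm([
  {"dx":0.6,"dy":0,"dz":-0.8,"rx":0,"ry":0,"rz":0},
  {"dx":2,"dy":0,"dz":-2.7,"rx":0,"ry":0,"rz":0},
  {"dx":4,"dy":0,"dz":-5.3,"rx":0,"ry":0,"rz":0},
  {"dx":6,"dy":0,"dz":-8,"rx":0,"ry":0,"rz":0},
  {"dx":8,"dy":0,"dz":-10.7,"rx":0,"ry":0,"rz":0},
], newtons=70)

```text
clock: 10.12
tcp_pos: [587.0, 262.4, 157.8]
tcp_rot: [0.413, -2.465, 0.141]
ft_force: [0.3, 0.5, -2.1]
finger_gap: 0.616
finger_force: 73.8
```

```bash
cat > place.py <<'E'
from feas import *
Rg=R.from_rotvec([.414,-2.468,.14]); pg=np.array([587.5,262.2,25.4]); Rp=R.from_euler("z",.334)
off=Rg.inv().apply(np.array([587.8,263.9,30])-pg); off[1]=0  # panel origin in tool
Rtp=Rg.inv()*Rp
def want(xf,zf,th,yf=0):
    """tcp pose for panel foot at (xf,yf,zf) rest frame, lean th"""
    u=np.array([np.cos(th),0,np.sin(th)]); po=tf(x,np.array([xf,yf,zf])+90*u); Rw=R.from_euler("z",x[2])*R.from_euler("y",-th); Rt=Rw*Rtp.inv(); return po-Rt.apply(off),Rt
def rep():
    s=observe(); Rt=R.from_rotvec(s["tcp_rot"]); Rw=Rt*Rtp; po=np.array(s["tcp_pos"])+Rt.apply(off); f=Rz(-x[2])@(po+Rw.apply([-90,0,0])-[x[0],x[1],0]); A=R.from_euler("z",-x[2])*Rw; u=A.apply([1,0,0])
    print(round(s["clock"],2),"tcp",np.round(s["tcp_pos"],1),"F_rest",(Rz(-x[2])@s["ft_force"]).round(1),"T",(Rz(-x[2])@s["ft_torque"]).round(2),"gap",round(s["finger_gap"],3),"foot",f.round(1),"lean",np.degrees(np.arcsin(u[2])).round(1),"yaw",np.degrees(np.arctan2(u[1],u[0])).round(1),"q",np.round(s["joint_positions"],2))
E
python3 - <<'E'
from place import *
rep(); add(observe()); print(off.round(1),Rtp.as_euler("zyx").round(3))
for a in((-95,90,th-.15),(-73.8,16,th)): k=sol(*want(*a)); print(want(*a)[0].round(),k)
rows(*want(-95,100,th-.15),14)
E
```

```text
10.12 tcp [587.  262.4 157.8] F_rest [ 0.2  0.6 -2.1] T [ 0.48 -0.85  0.03] gap 0.616 foot [-172.4  376.9  162.6] lean -0.2 yaw 30.9 q [-0.15  1.23 -0.96  0.84  0.59  1.96  1.05]
cal [ 3.3350e+02 -1.0000e-01 -1.1200e+01  2.8000e+00  8.9190e+02  2.3000e+00
 -2.7700e+01  1.5000e+00  1.2722e+03  2.7000e+00 -2.7900e+01  1.6194e+03
  1.6000e+00] 0.57
[ 2.1  0.  -4.2] [-3.139  0.645  3.14 ]
[ 561. -164.  155.] (np.float64(1.7466419065030284e-19), array([ 0.41056548,  0.55641265, -0.24847686,  1.99835428,  0.34519905,
        0.38947278,  1.27059723]))
[ 571. -166.   90.] (np.float64(6.382303413064681e-09), array([ 0.55497385,  0.69842012, -0.46368665,  2.15064707,  1.74176377,
        0.28097985, -0.08378255]))
total 42.7 58.5 rows>= 10.2
[0.96, -2.82, 0.67] [-0.008, -0.061, 0.039]
[1.93, -5.64, 1.33] [-0.017, -0.122, 0.078]
[2.89, -8.45, 2.0] [-0.025, -0.183, 0.117]
[3.86, -11.27, 2.66] [-0.033, -0.244, 0.156]
[4.82, -14.09, 3.33] [-0.042, -0.305, 0.195]
```

Emit:
jog_arm([
  {"dx":1,"dy":-2.8,"dz":0.4,"rx":-0.01,"ry":-0.08,"rz":0.04},
  {"dx":1.9,"dy":-5.6,"dz":0.8,"rx":-0.02,"ry":-0.16,"rz":0.08},
  {"dx":2.9,"dy":-8.5,"dz":1.2,"rx":-0.03,"ry":-0.24,"rz":0.12},
  {"dx":3.9,"dy":-11.3,"dz":1.6,"rx":-0.035,"ry":-0.32,"rz":0.16},
  {"dx":4.8,"dy":-14.1,"dz":2,"rx":-0.04,"ry":-0.4,"rz":0.2},
])

```text
clock: 10.53
tcp_pos: [585.3, 110.8, 170.5]
tcp_rot: [0.185, -2.902, 0.099]
ft_force: [0.7, -0.8, -1.5]
finger_gap: 0.617
finger_force: 73.8
```

```bash
python3 - <<'E'
from place import *
rep(); add(observe()); rows(*want(-95,100,th-.15),8)
E
```

```text
10.53 tcp [585.3 110.8 170.5] F_rest [ 0.9 -0.7 -1.5] T [ 0.2  -0.39 -0.02] gap 0.617 foot [-144.9  244.5  139.3] lean 23.4 yaw 20.8 q [ 0.25  0.94 -1.    1.48  0.7   1.39  0.85]
cal [ 3.3390e+02 -1.0000e-01 -1.1400e+01  2.3000e+00  8.9250e+02  1.9000e+00
 -2.7800e+01  1.3000e+00  1.2730e+03  2.1000e+00 -2.8000e+01  1.6208e+03
  1.6000e+00] 0.56
total 27.6 32.7 rows>= 6.6
[0.68, -3.36, 0.41] [-0.007, -0.057, 0.043]
[1.36, -6.71, 0.82] [-0.013, -0.113, 0.086]
[2.05, -10.07, 1.23] [-0.02, -0.17, 0.129]
[2.73, -13.42, 1.64] [-0.027, -0.226, 0.172]
[3.41, -16.78, 2.05] [-0.034, -0.283, 0.215]
```

Emit:
jog_arm([
  {"dx":0.7,"dy":-3.4,"dz":0,"rx":-0.007,"ry":-0.065,"rz":0.043},
  {"dx":1.4,"dy":-6.7,"dz":0,"rx":-0.013,"ry":-0.13,"rz":0.086},
  {"dx":2,"dy":-10.1,"dz":0,"rx":-0.02,"ry":-0.195,"rz":0.129},
  {"dx":2.7,"dy":-13.4,"dz":0.3,"rx":-0.027,"ry":-0.26,"rz":0.172},
  {"dx":3.4,"dy":-16.8,"dz":0.6,"rx":-0.034,"ry":-0.32,"rz":0.215},
])

```text
clock: 10.95
tcp_pos: [572.9, -59.5, 181.4]
tcp_rot: [0.123, 3.047, -0.058]
ft_force: [0.6, -0.7, -2.8]
finger_gap: 0.615
finger_force: 73.8
```

```bash
python3 - <<'E'
from place import *
rep(); add(observe()); rows(*want(-90,80,th-.12),4,4)
E
```

```text
10.95 tcp [572.9 -59.5 181.4] F_rest [ 0.8 -0.5 -2.8] T [ 0.06  0.04 -0.01] gap 0.615 foot [-112.2   94.2  124.9] lean 42.2 yaw 9.0 q [ 0.64  0.74 -1.    1.85  0.86  0.94  0.74]
cal [ 3.3410e+02 -1.0000e-01 -1.1400e+01  2.0000e+00  8.9280e+02  1.7000e+00
 -2.7800e+01  1.1000e+00  1.2735e+03  1.9000e+00 -2.8000e+01  1.6215e+03
  1.6000e+00] 0.56
total 11.1 12.0 rows>= 2.7
[0.1, -2.61, 0.94] [-0.003, -0.041, 0.032]
[0.2, -5.21, 1.88] [-0.006, -0.082, 0.065]
[0.29, -7.82, 2.81] [-0.009, -0.123, 0.097]
[0.39, -10.43, 3.75] [-0.012, -0.164, 0.13]
```

Emit:
jog_arm([
  {"dx":0.1,"dy":-2.6,"dz":0.7,"rx":0,"ry":-0.04,"rz":0.032},
  {"dx":0.2,"dy":-5.2,"dz":1.5,"rx":0,"ry":-0.08,"rz":0.065},
  {"dx":0.3,"dy":-7.8,"dz":2.5,"rx":-0.01,"ry":-0.12,"rz":0.097},
  {"dx":0.4,"dy":-10.4,"dz":3.7,"rx":-0.01,"ry":-0.165,"rz":0.13},
  {"dx":0.4,"dy":-10.4,"dz":3.7,"rx":-0.01,"ry":-0.165,"rz":0.13},
])

```text
clock: 11.37
tcp_pos: [558.8, -170.4, 143.8]
tcp_rot: [0.312, 2.876, -0.052]
ft_force: [-1.5, -0.6, -2.8]
finger_gap: 0.621
finger_force: 74.1
```

Emit:
jog_arm([
  {"dx":0,"dy":0,"dz":0,"rx":0,"ry":0,"rz":0},
  {"dx":0,"dy":0,"dz":0,"rx":0,"ry":0,"rz":0},
])

```text
clock: 11.53
tcp_pos: [564.9, -161.9, 147.5]
tcp_rot: [0.297, 2.87, -0.039]
ft_force: [-1.0, 0.9, -2.1]
finger_gap: 0.615
finger_force: 74.0
```

```bash
python3 - <<'E'
from place import *
rep(); s=observe(); rows(*want(-80,40,th-.12),3,1)
I=[]
Rt=R.from_rotvec(s["tcp_rot"]);Rw=Rt*Rtp;po=np.array(s["tcp_pos"])+Rt.apply(off)
for n,o in(("side",(200,90)),("top",(250,130))):
    im=save(n,n+"5.png")[:,:,::-1]; J=cv2.resize(im[o[1]:o[1]+120,o[0]:o[0]+100],None,fx=4,fy=4,interpolation=cv2.INTER_CUBIC)
    J=np.clip(J.astype(float)*1.8+15,0,255).astype(np.uint8)
    def L(ps,col): cv2.polylines(J,[np.array([((proj(n,p)-o+.5)*4-.5).round().astype(int).tolist() for p in ps])],False,col)
    L([po+Rw.apply(c) for c in((90,27,14),(90,-27,14),(-90,-27,14),(-90,27,14),(90,27,14))],(0,255,0))
    L([tf(x,c) for c in((-35,-43,34),(-85,-43,34),(-85,43,34),(-35,43,34))],(0,0,255))
    I.append(J)
cv2.imwrite("pics/c5.png",np.hstack(I))
E
```

```text
11.53 tcp [ 564.9 -161.9  147.5] F_rest [-1.2  0.7 -2.1] T [0.02 0.33 0.01] gap 0.615 foot [-89.7   2.7  80.3] lean 51.7 yaw 0.1 q [ 0.81  0.71 -0.89  2.01  1.08  0.63  0.59]
total 4.1 0.2 rows>= 1.0
[0.03, -0.09, 1.38] [-0.0, -0.001, 0.001]
```

View pics/c5.png

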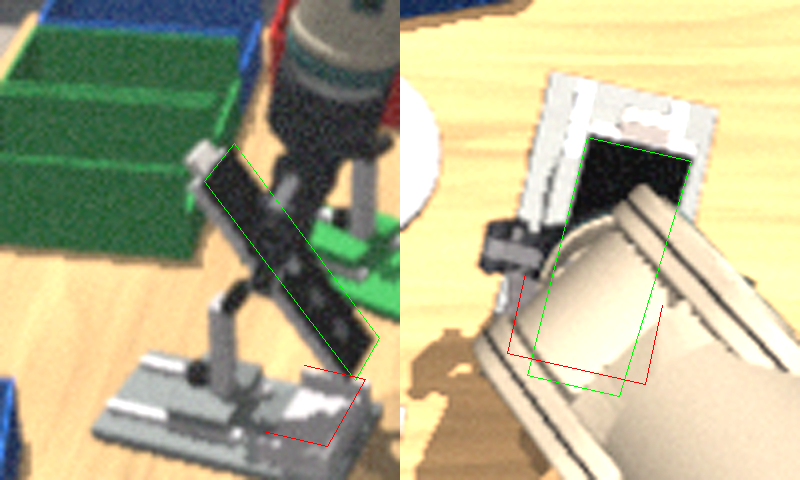

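The strip hangs above the trough, connector up and between the cheeks, lean 52°. The stop needs clearance on the way down, so I go in steeper, at about 63°.

```bash
python3 - <<'E'
from place import *
for a in((-72,45,np.radians(63)),(-72,15,np.radians(63)),(-73,15,np.radians(58))):
    k=sol(*want(*a)); print(k[0].round(6),k[1].round(2))
rows(*want(-73,40,np.radians(63)),4,4)
E
```

```text
0.0 [ 0.96  0.89 -1.15  2.2   1.74  0.79  0.02]
0.0 [ 0.96  0.99 -1.18  2.21  1.83  0.87 -0.03]
0.0 [ 0.95  1.   -1.18  2.12  1.65  0.88  0.15]
total 3.1 11.2 rows>= 1.6
[0.16, -0.1, 0.75] [0.0, -0.049, 0.001]
[0.32, -0.2, 1.49] [0.0, -0.098, 0.002]
[0.47, -0.31, 2.24] [0.0, -0.147, 0.002]
[0.63, -0.41, 2.99] [0.001, -0.196, 0.003]
```

Emit:
jog_arm([
  {"dx":0.2,"dy":-0.1,"dz":0.6,"rx":0,"ry":-0.06,"rz":0},
  {"dx":0.3,"dy":-0.2,"dz":1.3,"rx":0,"ry":-0.12,"rz":0},
  {"dx":0.5,"dy":-0.3,"dz":2.1,"rx":0,"ry":-0.17,"rz":0},
  {"dx":0.6,"dy":-0.4,"dz":3,"rx":0,"ry":-0.195,"rz":0},
  {"dx":0.6,"dy":-0.4,"dz":3,"rx":0,"ry":-0.195,"rz":0},
])

```text
clock: 12.05
tcp_pos: [566.3, -164.8, 116.5]
tcp_rot: [0.272, 2.676, -0.064]
ft_force: [-0.6, 0.0, -1.4]
finger_gap: 0.616
finger_force: 74.1
```

Emit:
jog_arm([
  {"dx":0,"dy":0,"dz":0,"rx":0,"ry":0,"rz":0},
  {"dx":0,"dy":0,"dz":0,"rx":0,"ry":0,"rz":0},
])

```text
clock: 12.22
tcp_pos: [566.8, -165.4, 116.7]
tcp_rot: [0.275, 2.677, -0.063]
ft_force: [-0.1, -0.8, -1.7]
finger_gap: 0.615
finger_force: 74.0
```

```bash
python3 - <<'E'
from place import *
rep(); rows(*want(-73,22,np.radians(63)),4,4)
E
```

```text
12.22 tcp [ 566.8 -165.4  116.7] F_rest [ 0.1 -0.8 -1.7] T [ 0.    0.65 -0.01] gap 0.615 foot [-73.1  -0.3  39.4] lean 62.8 yaw 0.2 q [ 0.75  0.72 -0.74  2.21  1.85  0.46 -0.16]
total 1.7 0.2 rows>= 0.4
[0.19, 0.0, 0.39] [0.0, -0.001, 0.001]
[0.38, 0.01, 0.78] [0.001, -0.001, 0.001]
[0.58, 0.01, 1.16] [0.001, -0.002, 0.002]
[0.77, 0.01, 1.55] [0.001, -0.003, 0.003]
```

```bash
python3 - <<'E'
from place import *
rows(*want(-68,38,np.radians(63)),1,1);rows(*want(-68,22,np.radians(63)),1,1)
E
```

```text
total 0.5 0.2 rows>= 0.1
[-0.38, 0.01, 0.33] [0.001, -0.003, 0.003]
total 1.8 0.2 rows>= 0.4
[0.32, 0.01, 1.77] [0.001, -0.003, 0.003]
```

Emit:
jog_arm([
  {"dx":-0.4,"dy":0,"dz":0.3,"rx":0,"ry":0,"rz":0},
  {"dx":-0.2,"dy":0,"dz":0.7,"rx":0,"ry":0,"rz":0},
  {"dx":0,"dy":0,"dz":1.1,"rx":0,"ry":0,"rz":0},
  {"dx":0.2,"dy":0,"dz":1.5,"rx":0,"ry":0,"rz":0},
  {"dx":0.3,"dy":0,"dz":1.8,"rx":0,"ry":0,"rz":0},
])

```text
clock: 12.63
tcp_pos: [571.2, -167.7, 98.4]
tcp_rot: [0.277, 2.677, -0.065]
ft_force: [-0.7, 0.0, -2.3]
finger_gap: 0.617
finger_force: 74.1
```

Emit:
jog_arm([
  {"dx":0,"dy":0,"dz":0,"rx":0,"ry":0,"rz":0},
  {"dx":0,"dy":0,"dz":0,"rx":0,"ry":0,"rz":0},
])

```text
clock: 12.8
tcp_pos: [571.2, -167.7, 98.7]
tcp_rot: [0.277, 2.677, -0.064]
ft_force: [0.1, 0.5, -1.2]
finger_gap: 0.613
finger_force: 74.1
```

```bash
python3 - <<'E'
from place import *
rep(); rows(*want(-68,13,np.radians(63)),5,5)
E
```

```text
12.8 tcp [ 571.2 -167.7   98.7] F_rest [-0.   0.5 -1.2] T [ 0.03  0.67 -0.05] gap 0.613 foot [-68.3  -1.6  21.4] lean 62.8 yaw 0.2 q [ 0.75  0.76 -0.75  2.2   1.92  0.49 -0.2 ]
total 0.8 0.2 rows>= 0.2
[0.07, 0.03, 0.15] [-0.0, -0.001, 0.0]
[0.14, 0.06, 0.3] [-0.0, -0.001, 0.001]
[0.21, 0.09, 0.45] [-0.0, -0.002, 0.001]
[0.28, 0.12, 0.6] [-0.0, -0.002, 0.001]
[0.36, 0.15, 0.75] [-0.0, -0.003, 0.002]
```

Emit:
jog_arm([
  {"dx":0.05,"dy":0,"dz":0.1,"rx":0,"ry":0,"rz":0},
  {"dx":0.1,"dy":0,"dz":0.2,"rx":0,"ry":0,"rz":0},
  {"dx":0.15,"dy":0,"dz":0.32,"rx":0,"ry":0,"rz":0},
  {"dx":0.15,"dy":0,"dz":0.32,"rx":0,"ry":0,"rz":0},
])

```text
clock: 13.13
tcp_pos: [571.4, -167.8, 95.4]
tcp_rot: [0.277, 2.676, -0.065]
ft_force: [0.7, 0.7, -2.1]
finger_gap: 0.618
finger_force: 74.1
```

Emit:
jog_arm([
  {"dx":0.05,"dy":0,"dz":0.09,"rx":0,"ry":0,"rz":0},
  {"dx":0.09,"dy":0,"dz":0.18,"rx":0,"ry":0,"rz":0},
  {"dx":0.09,"dy":0,"dz":0.18,"rx":0,"ry":0,"rz":0},
])

```text
clock: 13.38
tcp_pos: [571.4, -167.7, 93.4]
tcp_rot: [0.277, 2.677, -0.065]
ft_force: [-0.5, 0.7, -2.0]
finger_gap: 0.616
finger_force: 74.1
```

```bash
python3 - <<'E'
from place import *
rep()
E
```

```text
13.38 tcp [ 571.4 -167.7   93.4] F_rest [-0.6  0.6 -2. ] T [ 0.04  0.67 -0.02] gap 0.616 foot [-68.1  -1.7  16.1] lean 62.9 yaw 0.2 q [ 0.75  0.78 -0.76  2.21  1.94  0.51 -0.22]
```

No contact yet at a nominal 16 mm, so I creep on.

Emit:
jog_arm([
  {"dx":0.05,"dy":0,"dz":0.09,"rx":0,"ry":0,"rz":0},
  {"dx":0.09,"dy":0,"dz":0.18,"rx":0,"ry":0,"rz":0},
  {"dx":0.09,"dy":0,"dz":0.18,"rx":0,"ry":0,"rz":0},
])

```text
clock: 13.63
tcp_pos: [571.6, -167.7, 91.6]
tcp_rot: [0.277, 2.676, -0.065]
ft_force: [0.3, -0.2, -0.9]
finger_gap: 0.619
finger_force: 74.3
```

Emit:
jog_arm([
  {"dx":0.05,"dy":0,"dz":0.09,"rx":0,"ry":0,"rz":0},
  {"dx":0.09,"dy":0,"dz":0.18,"rx":0,"ry":0,"rz":0},
  {"dx":0.09,"dy":0,"dz":0.18,"rx":0,"ry":0,"rz":0},
])

```text
clock: 13.88
tcp_pos: [572.7, -167.8, 90.9]
tcp_rot: [0.276, 2.673, -0.066]
ft_force: [-2.0, -0.7, 10.8]
finger_gap: 0.615
finger_force: 75.2
```

```bash
python3 - <<'E'
from place import *
rep()
E
```

```text
13.88 tcp [ 572.7 -167.8   90.9] F_rest [-1.8 -1.1 10.8] T [-0.23  0.62 -0.06] gap 0.615 foot [-66.5  -1.6  13.5] lean 63.1 yaw 0.4 q [ 0.75  0.79 -0.76  2.21  1.96  0.52 -0.23]
```

```bash
python3 - <<'E'
from place import *
rows(*want(-66.5,15.4,np.radians(63.1)),1,1);rows(*want(-72,15.4,np.radians(63.1)),1,1)
E
```

```text
total 0.2 0.2 rows>= 0.1
[-0.08, 0.14, -0.18] [-0.001, -0.001, 0.003]
total 0.6 0.2 rows>= 0.1
[0.41, 0.14, -0.42] [-0.001, -0.001, 0.003]
```

Emit:
jog_arm([
  {"dx":-0.08,"dy":0.1,"dz":-0.18,"rx":0,"ry":0,"rz":0},
  {"dx":0.08,"dy":0.1,"dz":-0.26,"rx":0,"ry":0,"rz":0},
  {"dx":0.24,"dy":0.1,"dz":-0.34,"rx":0,"ry":0,"rz":0},
  {"dx":0.35,"dy":0.1,"dz":-0.4,"rx":0,"ry":0,"rz":0},
  {"dx":0.35,"dy":0.1,"dz":-0.4,"rx":0,"ry":0,"rz":0},
])

```text
clock: 14.3
tcp_pos: [567.4, -165.8, 91.9]
tcp_rot: [0.276, 2.675, -0.065]
ft_force: [1.6, 0.7, -1.7]
finger_gap: 0.615
finger_force: 74.3
```

```bash
python3 - <<'E'
from place import *
rep();rows(*want(-74,14.5,np.radians(63)),1,1)
E
```

```text
14.3 tcp [ 567.4 -165.8   91.9] F_rest [ 1.5  1.  -1.7] T [ 0.06  0.01 -0.03] gap 0.615 foot [-72.3  -0.6  14.6] lean 62.9 yaw 0.2 q [ 0.76  0.78 -0.77  2.22  1.96  0.52 -0.24]
total 0.2 0.1 rows>= 0.0
[0.16, 0.04, -0.08] [-0.001, -0.001, 0.002]
```

The lip is felt too (F_x +1.5 N, moment down by 0.65 N m) with the foot at −72.3, where −72.5 was expected. Now I lower the lean about the foot toward the stop.

```bash
python3 - <<'E'
from place import *
for l in(61,60,59,58): rows(*want(-71.8,14.0,np.radians(l)),1,1)
E
```

```text
total 0.4 1.9 rows>= 0.3
[-0.18, 0.05, 0.33] [-0.001, 0.034, 0.002]
total 0.5 2.9 rows>= 0.4
[-0.26, 0.05, 0.46] [-0.001, 0.051, 0.002]
total 0.7 3.9 rows>= 0.6
[-0.34, 0.05, 0.59] [-0.001, 0.069, 0.002]
total 0.8 4.9 rows>= 0.7
[-0.42, 0.05, 0.73] [-0.0, 0.086, 0.002]
```

Emit:
jog_arm([
  {"dx":-0.09,"dy":0,"dz":0.17,"rx":0,"ry":0.017,"rz":0},
  {"dx":-0.18,"dy":0,"dz":0.33,"rx":0,"ry":0.034,"rz":0},
  {"dx":-0.26,"dy":0,"dz":0.46,"rx":0,"ry":0.051,"rz":0},
  {"dx":-0.26,"dy":0,"dz":0.46,"rx":0,"ry":0.051,"rz":0},
])

```text
clock: 14.63
tcp_pos: [571.8, -166.7, 89.2]
tcp_rot: [0.282, 2.726, -0.059]
ft_force: [-0.5, -0.3, 2.0]
finger_gap: 0.616
finger_force: 74.7
```

```bash
python3 - <<'E'
from place import *
rep()
for l in(59,58,57): rows(*want(-71.8,14.0,np.radians(l)),1,1)
E
```

```text
14.63 tcp [ 571.8 -166.7   89.2] F_rest [-0.4 -0.4  2. ] T [-0.01  0.16  0.02] gap 0.616 foot [-71.7  -0.6  14.3] lean 60.0 yaw 0.2 q [ 0.7   0.76 -0.69  2.16  1.79  0.44 -0.08]
total 0.2 1.0 rows>= 0.1
[-0.07, 0.04, 0.15] [-0.001, 0.017, 0.002]
total 0.3 2.0 rows>= 0.3
[-0.15, 0.04, 0.28] [-0.001, 0.035, 0.002]
total 0.5 3.0 rows>= 0.4
[-0.23, 0.04, 0.42] [-0.001, 0.052, 0.002]
```

Emit:
jog_arm([
  {"dx":-0.04,"dy":0,"dz":0.07,"rx":0,"ry":0.009,"rz":0},
  {"dx":-0.08,"dy":0,"dz":0.14,"rx":0,"ry":0.018,"rz":0},
  {"dx":-0.08,"dy":0,"dz":0.14,"rx":0,"ry":0.018,"rz":0},
])

```text
clock: 14.88
tcp_pos: [571.5, -166.6, 88.9]
tcp_rot: [0.283, 2.744, -0.058]
ft_force: [-11.1, 1.0, 16.7]
finger_gap: 0.616
finger_force: 76.9
```

```bash
python3 - <<'E'
from place import *
rep()
E
```

```text
14.88 tcp [ 571.5 -166.6   88.9] F_rest [-11.1  -1.3  16.7] T [-0.14  0.33 -0.18] gap 0.616 foot [-73.3  -0.7  14.9] lean 58.9 yaw 0.3 q [ 0.69  0.75 -0.66  2.15  1.71  0.42 -0.02]
```

Emit:
jog_arm([
  {"dx":-0.04,"dy":0,"dz":0.06,"rx":0,"ry":0.009,"rz":0},
  {"dx":-0.08,"dy":0,"dz":0.12,"rx":0,"ry":0.018,"rz":0},
  {"dx":-0.08,"dy":0,"dz":0.12,"rx":0,"ry":0.018,"rz":0},
])

```text
clock: 15.13
tcp_pos: [571.2, -166.6, 88.4]
tcp_rot: [0.285, 2.764, -0.056]
ft_force: [-18.7, 1.6, 28.6]
finger_gap: 0.614
finger_force: 79.3
```

```bash
python3 - <<'E'
from place import *
rep()
for l in(57,56): rows(*want(-71.8,14.2,np.radians(l)),1,1)
E
```

```text
15.13 tcp [ 571.2 -166.6   88.4] F_rest [-18.7  -2.2  28.6] T [-0.26  1.1  -0.18] gap 0.614 foot [-75.1  -0.7  15.4] lean 57.8 yaw 0.4 q [ 0.67  0.75 -0.65  2.13  1.63  0.41  0.06]
total 0.5 0.9 rows>= 0.1
[-0.34, 0.04, 0.34] [-0.002, 0.015, 0.003]
total 0.6 1.9 rows>= 0.3
[-0.42, 0.04, 0.47] [-0.002, 0.032, 0.003]
```

Both bearings are felt (stop F_x −19 N, floor F_z +29 N), but that's too firm. I ease back to a light bearing.

Emit:
jog_arm([
  {"dx":0.06,"dy":0,"dz":-0.1,"rx":0,"ry":-0.013,"rz":0},
  {"dx":0.12,"dy":0,"dz":-0.2,"rx":0,"ry":-0.026,"rz":0},
  {"dx":0.12,"dy":0,"dz":-0.2,"rx":0,"ry":-0.026,"rz":0},
])

```text
clock: 15.38
tcp_pos: [571.3, -166.7, 88.8]
tcp_rot: [0.282, 2.736, -0.058]
ft_force: [-2.9, 1.0, 7.6]
finger_gap: 0.618
finger_force: 75.4
```

```bash
python3 - <<'E'
from place import *
rep()
E
```

```text
15.38 tcp [ 571.3 -166.7   88.8] F_rest [-3.   0.4  7.6] T [-0.05  0.63  0.04] gap 0.618 foot [-72.8  -0.7  14.3] lean 59.4 yaw 0.3 q [ 0.69  0.75 -0.67  2.16  1.75  0.42 -0.06]
```

Emit:
jog_arm([
  {"dx":-0.05,"dy":0,"dz":0,"rx":0,"ry":0,"rz":0},
  {"dx":-0.05,"dy":0,"dz":0,"rx":0,"ry":0,"rz":0},
  {"dx":-0.05,"dy":0,"dz":0,"rx":0,"ry":0,"rz":0},
])

```text
clock: 15.63
tcp_pos: [571.4, -166.6, 88.7]
tcp_rot: [0.283, 2.737, -0.058]
ft_force: [-5.5, 0.8, 9.1]
finger_gap: 0.618
finger_force: 75.9
```

```bash
python3 - <<'E'
from place import *
rep()
I=[]
for n,o in(("side",(200,90)),("top",(250,130))):
    im=save(n,n+"6.png")[:,:,::-1]; J=cv2.resize(im[o[1]:o[1]+120,o[0]:o[0]+100],None,fx=4,fy=4,interpolation=cv2.INTER_CUBIC)
    I.append(np.clip(J.astype(float)*1.8+15,0,255).astype(np.uint8))
cv2.imwrite("pics/c6.png",np.hstack(I))
E
```

```text
15.63 tcp [ 571.4 -166.6   88.7] F_rest [-5.5 -0.4  9.1] T [-0.15  0.84 -0.02] gap 0.618 foot [-72.9  -0.6  14.4] lean 59.4 yaw 0.2 q [ 0.69  0.75 -0.67  2.15  1.75  0.42 -0.05]
```

View pics/c6.png

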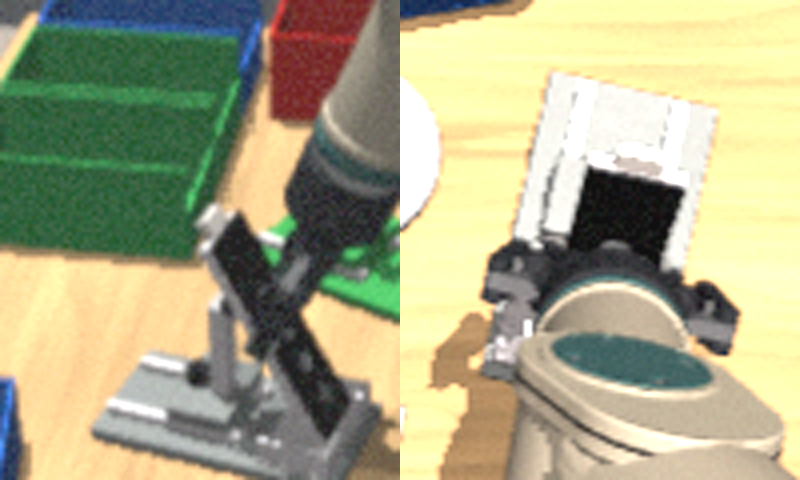

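The side view shows the foot in the trough (crop (335,420)) and the back on the stop head (crop (245,320)). Both bear lightly, at about 5 and 11 N, so I release.

Emit:
jog_arm([
  {"dx":0,"dy":0,"dz":0,"rx":0,"ry":0,"rz":0},
  {"dx":0,"dy":0,"dz":0,"rx":0,"ry":0,"rz":0},
  {"dx":0,"dy":0,"dz":0,"rx":0,"ry":0,"rz":0},
  {"dx":0,"dy":0,"dz":0,"rx":0,"ry":0,"rz":0},
  {"dx":0,"dy":0,"dz":0,"rx":0,"ry":0,"rz":0},
], gripper=8.5, newtons=20)

```text
clock: 16.15
tcp_pos: [572.1, -166.8, 88.2]
tcp_rot: [0.283, 2.737, -0.057]
ft_force: [0.8, -0.2, -0.2]
finger_gap: 0.995
finger_force: 0.0
```

```bash
python3 - <<'E'
from place import *
rep(); print(st()["ft_force"])
E
```

```text
16.15 tcp [ 572.1 -166.8   88.2] F_rest [ 0.8 -0.1 -0.2] T [0.04 0.41 0.  ] gap 0.995 foot [-72.2  -0.6  13.9] lean 59.4 yaw 0.2 q [ 0.69  0.75 -0.66  2.15  1.75  0.42 -0.05]
16.15 [ 572.1 -166.8   88.2] F [ 0.8 -0.2 -0.2] T [0.12 0.39 0.  ] gap 0.995 foot [-110.6   -0.5   65. ] tilt 22.4 q [ 0.69  0.75 -0.66  2.15  1.75  0.42 -0.05]
[ 0.75225334 -0.23728401 -0.21590991]
```

Emit:
jog_arm([
  {"dx":0,"dy":0,"dz":-0.6,"rx":0,"ry":0,"rz":0},
  {"dx":0,"dy":0,"dz":-1.5,"rx":0,"ry":0,"rz":0},
  {"dx":0,"dy":0,"dz":-3,"rx":0,"ry":0,"rz":0},
  {"dx":0,"dy":0,"dz":-5,"rx":0,"ry":0,"rz":0},
  {"dx":0,"dy":0,"dz":-7,"rx":0,"ry":0,"rz":0},
])

```text
clock: 16.57
tcp_pos: [545.5, -160.9, 153.8]
tcp_rot: [0.282, 2.737, -0.057]
ft_force: [-0.5, -0.3, 0.3]
finger_gap: 0.992
finger_force: 0.0
```

Emit:
jog_arm([
  {"dx":0.5,"dy":0,"dz":-2,"rx":0,"ry":0,"rz":0},
  {"dx":1.5,"dy":0,"dz":-4,"rx":0,"ry":0,"rz":0},
  {"dx":2.5,"dy":0,"dz":-6,"rx":0,"ry":0,"rz":0},
  {"dx":3,"dy":0,"dz":-7,"rx":0,"ry":0,"rz":0},
  {"dx":3,"dy":0,"dz":-7,"rx":0,"ry":0,"rz":0},
])

```text
clock: 16.98
tcp_pos: [491.5, -150.1, 207.9]
tcp_rot: [0.282, 2.736, -0.06]
ft_force: [0.2, -0.4, 0.2]
finger_gap: 0.993
finger_force: 0.0
```

```bash
python3 - <<'E'
from place import *
rep()
I=[]
for n,o in(("side",(200,90)),("top",(250,130))):
    im=save(n,n+"7.png")[:,:,::-1]; J=cv2.resize(im[o[1]:o[1]+120,o[0]:o[0]+100],None,fx=4,fy=4,interpolation=cv2.INTER_CUBIC)
    I.append(np.clip(J.astype(float)*1.8+15,0,255).astype(np.uint8))
cv2.imwrite("pics/c7.png",np.hstack(I))
E
```

```text
16.98 tcp [ 491.5 -150.1  207.9] F_rest [ 0.2 -0.3  0.2] T [-0.    0.48 -0.01] gap 0.993 foot [-154.4   -0.9  133.5] lean 59.5 yaw 0.4 q [ 0.85  0.44 -0.8   2.26  1.15  0.36  0.46]
```

View pics/c7.png

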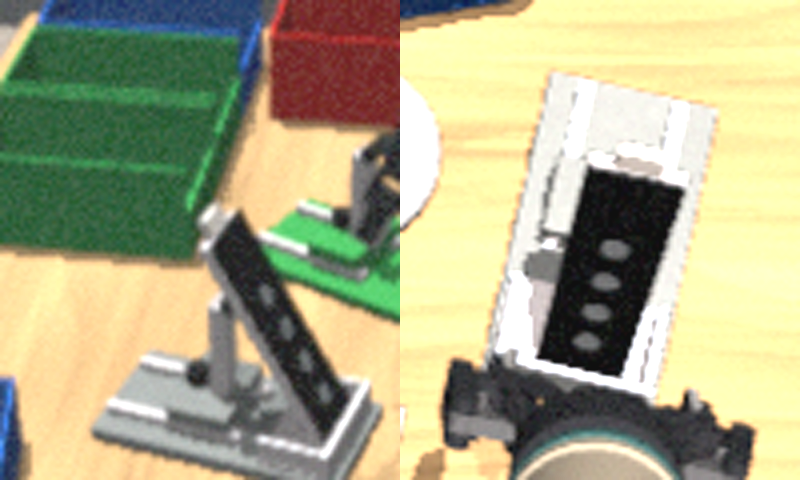

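The strip leans by itself: foot in the trough behind the lip (side crop (325,430)), back on the stop (side crop (235,310)), connector up and glass out. The gripper is clear, so I hand in.

```bash
python3 -c "
from bench import *
print(close_job())"
```

```text
the job is handed in; nothing more can be done
None
```

The control strip is leaning by itself on the grey rest: foot in the trough, back on the stop, connector end up, glass out. I released it once both supports were felt, after briefly pressing to about 34 N in all while feeling for the stop, and handed in at about 17 s.

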